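# Eject the wax blocks and file them

## Task

Some of the four tubes of the mould stand have a wax block stuck inside. Push every block out onto the receiving tray at the far end with the ejector rod, and lay the rod back on its black mat. Pull the cabinet drawer well open and put all the blocks in it, lying flat on its floor and not on top of one another; when all are in, shut the drawer fully, and leave the other things on the bench where they stand.

Things in the scene. Friction and masses are not known exactly. Their poses are not given: they have to be found in the camera images.
- stand: Fixed mould stand: four open-ended aluminium square tubes side by side on a grey block. Origin under the middle of the row, at table height; z up. The bores run along its y axis, at x = -96, -32, 32, 96 mm. Tubes: 90 mm long (y = -45 to 45), 36 mm wide outside, tops 78 mm above the table, each with a 10 mm slot along its top through which a block can be seen, and a clip housing on top at mid-length up to 88 mm
- bore0_in (a point): Centre of the push-in mouth (stand y = -45 mm) of the tube at the stand's x = -96 mm; axes as the stand. Bore 28 x 28 mm, its axis 60 mm above the table. A sprung clip at mid-length grips a wax block in each tube: it takes about 4 to 12 N to push along +y, and goes loose once its rear end has passed mid-tube
- tray (a point): Centre of the steel receiving tray's floor, at the far end of the tubes (stand y = 117 mm), axes as the stand. The floor is 44 mm above the table, 2 mm below the bore floors, 290 mm (x) by 135 mm (y), starts 5 mm beyond the tubes' far mouths (stand y = 50 to 185 mm), level with no gap, and has a 12 mm high rim on its three outer sides
- mat: Fixed thin black rubber mat, 250 (its x) x 120 (its y) x 2 mm, lying on the table in front of the push-in ends of the tubes; origin at the centre of its underside. The rod starts on it
- rod_handle (a point): Ejector rod, loose: a light wooden rectangular handle 60 mm long, 24 mm wide and 42 mm high, with a steel shaft 14 mm in diameter and 120 mm long coming straight out of the middle of one end; 180 mm long overall, 0.2 kg. This point is the centre of the handle, 21 mm above what the rod lies on. Its x axis points along the shaft, z up; the tip is 150 mm from here along x. The mass centre is about 4 mm ahead of this point
- rod_mid (a point): The middle of the rod's whole 180 mm length, 60 mm ahead of the handle's centre
- drawer_floor (a point): Point on the drawer's inner floor, moves with it; x points into the cabinet, y across, z up. Inner floor 14 mm above the table, from x = -50 (front panel) to +123 mm, y = -106 to +106 mm. Side walls to 50 mm, front panel to 64 mm above the table. The fixed cream cabinet is 250 mm wide, 200 deep, 85 high; its front face is at x = (drawer opening - 50 mm) from here
- drawer_handle (a point): Middle of the dark bar handle (11 mm thick) on the drawer's front, 100 mm long across, 45 mm above the table and 35 mm in front of the drawer's front panel; axes as drawer_floor
- drawer (a joint): Drawer opening in m: 0 is fully shut, 0.15 fully pulled out; starts shut or nearly so (0 to 0.03). It slides stiffly (about 1.5 N) along its own x axis and stays where it is left
- wax0_mid (a point): Cream wax block, 26 x 26 mm in section and 60 mm long, 45 g, loose; this point is its centre. Its y axis is its length. It starts stuck inside the tube at the stand's x = -96 mm, 0 to 12 mm beyond mid-length. Not every tube holds one: an absent block has no reading
- wax1_mid (a point): Cream wax block, 26 x 26 mm in section and 60 mm long, 45 g, loose; this point is its centre. Its y axis is its length. It starts stuck inside the tube at the stand's x = -32 mm, 0 to 12 mm beyond mid-length. Not every tube holds one: an absent block has no reading
- wax2_mid (a point): Cream wax block, 26 x 26 mm in section and 60 mm long, 45 g, loose; this point is its centre. Its y axis is its length. It starts stuck inside the tube at the stand's x = 32 mm, 0 to 12 mm beyond mid-length. Not every tube holds one: an absent block has no reading
- wax3_mid (a point): Cream wax block, 26 x 26 mm in section and 60 mm long, 45 g, loose; this point is its centre. Its y axis is its length. It starts stuck inside the tube at the stand's x = 96 mm, 0 to 12 mm beyond mid-length. Not every tube holds one: an absent block has no reading
- reagent: Bystander, not part of the job: standing bottle 60 mm across, 130 mm high; origin at its underside (for the lying tools at the tool's own middle line)
- slidebox: Bystander, not part of the job: grey open slide tray 70 x 130 x 30 mm; origin at its underside (for the lying tools at the tool's own middle line)
- spatula: Bystander, not part of the job: lying spatula 180 mm long; origin at its underside (for the lying tools at the tool's own middle line)
- brush: Bystander, not part of the job: lying brush 190 mm long; origin at its underside (for the lying tools at the tool's own middle line)
- beaker: Bystander, not part of the job: glass cup 70 mm across, 90 mm high; origin at its underside (for the lying tools at the tool's own middle line)
- jar: Bystander, not part of the job: standing jar 70 mm across, 75 mm high; origin at its underside (for the lying tools at the tool's own middle line)
- notebook: Bystander, not part of the job: blue notebook 130 x 90 x 12 mm; origin at its underside (for the lying tools at the tool's own middle line)
Things that resemble listed ones, but are neither listed nor needed, are in the scene too. What is shaped like the part that bears rod_handle but purple is not meant.

How it is judged:
On the way, in this order (a step that is already met when the one before it is completed fails the run):
1. every wax block has been pushed right out of its tube ((y of wax0_mid in the frame of stand above 0.074 m or y of wax0_mid in the frame of stand below -0.08 m or x of wax0_mid in the frame of stand above 0.15 m or x of wax0_mid in the frame of stand below -0.15 m or z of wax0_mid in the frame of stand above 0.085 m) and (y of wax1_mid in the frame of stand above 0.074 m or y of wax1_mid in the frame of stand below -0.08 m or x of wax1_mid in the frame of stand above 0.15 m or x of wax1_mid in the frame of stand below -0.15 m or z of wax1_mid in the frame of stand above 0.085 m) and (y of wax2_mid in the frame of stand above 0.074 m or y of wax2_mid in the frame of stand below -0.08 m or x of wax2_mid in the frame of stand above 0.15 m or x of wax2_mid in the frame of stand below -0.15 m or z of wax2_mid in the frame of stand above 0.085 m) and (y of wax3_mid in the frame of stand above 0.074 m or y of wax3_mid in the frame of stand below -0.08 m or x of wax3_mid in the frame of stand above 0.15 m or x of wax3_mid in the frame of stand below -0.15 m or z of wax3_mid in the frame of stand above 0.085 m)), for 0.2 s.
2. every wax block is on the floor of the drawer while it is still open (x of wax0_mid in the frame of drawer_floor between -0.052 and 0.125 m and y of wax0_mid in the frame of drawer_floor between -0.106 and 0.106 m and z of wax0_mid in the frame of drawer_floor between 0.005 and 0.022 m and x of wax1_mid in the frame of drawer_floor between -0.052 and 0.125 m and y of wax1_mid in the frame of drawer_floor between -0.106 and 0.106 m and z of wax1_mid in the frame of drawer_floor between 0.005 and 0.022 m and x of wax2_mid in the frame of drawer_floor between -0.052 and 0.125 m and y of wax2_mid in the frame of drawer_floor between -0.106 and 0.106 m and z of wax2_mid in the frame of drawer_floor between 0.005 and 0.022 m and x of wax3_mid in the frame of drawer_floor between -0.052 and 0.125 m and y of wax3_mid in the frame of drawer_floor between -0.106 and 0.106 m and z of wax3_mid in the frame of drawer_floor between 0.005 and 0.022 m and value of joint drawer above 0.06 m), for 0.2 s.
At the end, for the whole second after the job is handed in: every wax block lies flat on the drawer floor (its centre less than 22 mm above the floor and within the drawer's inside, its length within about 13 degrees of level), the drawer is shut to within 6 mm, and the rod lies on the mat: its middle over the mat and not raised (x of wax0_mid in the frame of drawer_floor between -0.052 and 0.125 m and y of wax0_mid in the frame of drawer_floor between -0.106 and 0.106 m and z of wax0_mid in the frame of drawer_floor between 0.005 and 0.022 m and angle between wax0_mid's own y axis and vertical between 1.35 and 1.79 rad and x of wax1_mid in the frame of drawer_floor between -0.052 and 0.125 m and y of wax1_mid in the frame of drawer_floor between -0.106 and 0.106 m and z of wax1_mid in the frame of drawer_floor between 0.005 and 0.022 m and angle between wax1_mid's own y axis and vertical between 1.35 and 1.79 rad and x of wax2_mid in the frame of drawer_floor between -0.052 and 0.125 m and y of wax2_mid in the frame of drawer_floor between -0.106 and 0.106 m and z of wax2_mid in the frame of drawer_floor between 0.005 and 0.022 m and angle between wax2_mid's own y axis and vertical between 1.35 and 1.79 rad and x of wax3_mid in the frame of drawer_floor between -0.052 and 0.125 m and y of wax3_mid in the frame of drawer_floor between -0.106 and 0.106 m and z of wax3_mid in the frame of drawer_floor between 0.005 and 0.022 m and angle between wax3_mid's own y axis and vertical between 1.35 and 1.79 rad and value of joint drawer below 0.006 m and x of rod_mid in the frame of mat between -0.125 and 0.125 m and y of rod_mid in the frame of mat between -0.06 and 0.06 m and z of rod_mid in the frame of mat below 0.035 m); the robot touches nothing.
It fails at once if a bystander (bottle, slide tray, spatula, brush, cup, jar or notebook) is moved by more than 40 mm (distance of any of reagent, slidebox, spatula, brush, beaker, jar, notebook from where it was at the start of the episode above 0.04 m).
Of wax0, wax1, wax2, wax3 only 2 to 3 are there at a start; the rules pass over those that are not, and their reading is None.
At some moment in a run one of rod may be knocked a few centimetres aside while the robot is not near it.
Once in a run the grip may slacken for a moment while it holds something.
It also fails if it takes over 210 s, if anything falls off the work surface, if the arm or the gripper's body presses on something with over 40 N, if the wrist force passes 120 N, or if a joint passes its speed limit or range.

## Robot

A 6-joint arm with a two-finger parallel gripper is mounted at the origin on the work surface. World frame = base frame: x ahead of the robot, y to its left, z up, the work surface at z = 0. Lengths are in m, angles in rad, forces in N, time in s.
With the tool pointing down it reaches from about 0.225 to 0.875 m from the base axis. Payload 3.4 kg.
Tool frame: the origin (TCP) lies at the very end of the fingers, on their centre line; the grasp point (between the pads) lies manip.hold_point_z behind it (manip.hold_point_z is the distance from the TCP to the grasp point, in m); x points along the fingers, y is the direction in which the jaws open and shut, and the axes are right-handed (so a half turn about x gives the same grasp; the last joint's range is limited). The gripper opens to 85 mm and grips with 20 to 120 N. Pads are 22 mm wide; open, the fingers measure 114 mm over their backs; the gripper's body (76 mm by 85 mm) begins 54 mm behind the grasp point. The pads swing forward as they close: fully open they stand 13 mm farther back than shut.
Start: joints at [1.119, 0.276, 1.505, -0, 1.361, -0.121], TCP at [0.187, 0.544, 0.196] pointing down, gripper open.
Joint ranges: [-2.89, 2.89], [-0.75, 2.08], [0.22, 2.7], [-1.18, 4.32], [0.11, 2.71], [-2.7, 2.7]. Speed limits (rad/s): [2.57, 2.57, 3.14, 3.14, 3.14, 3.14].

## Interface

Orientations are given as a unit quaternion [w, x, y, z].
In Python, from rig import manip gives the robot as it stands.
- The arm moves only by the tool step_arm, never from a script. Its argument "targets" is a list of rows, each a list of 2 entries, a list of its own where there are three numbers: the shift along the tool's x, y, z in mm, then the turn about the tool's x in degrees. A call has 1 to 20 rows; each row is the pose to reach, as a shift and turn from the pose commanded when the call began, along the tool's axes at that moment; what a row does not reach only later rows make up. A row lasts 1/10 s, in which the tool goes at most 50 mm and 8.59 degrees, less where a joint would pass 70% of its speed; a pose out of reach is approached as far as the arm can. A call with a gripper value outside its range is refused whole. "grip" is the closure, from 0 (fully open) to 1 (shut), set as the call begins (left out, the last holds). The fingers move at their own pace and stop on an object; "grip_force" is the grip in N (left out, the last holds). Time passes only in rows, so rows that repeat a pose let the fingers close. It gives the time, the measured TCP pose, the force and the opening at its end, in the units of the state.
- manip.get_state(): the state, without advancing time (a new reading comes with each control period).
- manip.get_image(name): name is "scene" or "top"; returns a dict with "image" (384x512x3 uint8, red, green, blue), "fx", "fy", "cx", "cy" (pixels), "pose" (4x4, takes a point from camera to world coordinates). Camera axes: x right, y down, z forward; pixel columns grow to the right and rows downward; lengths in m; the calibration is good to about 2 mm. A picture is of the moment at which its call begins. There is no depth.
- manip.sign_off(): hands the job in, once; it reports no verdict.
Trained networks look in a picture, given as the dict that the camera call returned (one of the last four; its "shot" number tells which), for a name from the list of things; names that differ only in an ending like _2 or _b are one class to them, and where a whole thing is asked for, a point or a joint stands for the part that bears it (a point fixed in the world has none). Each returns a list of dicts, best first, with "confidence" (0 to 1); they miss things now and then, are a little off and sometimes report something else, mostly with a low value. They report only what shows in the picture. A call takes as long as a camera call. They do not tell look-alikes from the thing itself.
- manip.search_frame(picture, thing): "xyz" ([x, y, z] in m, in world coordinates, good to about 4 mm: the middle of the surface that is visible of it).
- manip.regions_of(picture, thing): "region" (384x512 bool, what is visible of it).
The state is a dict: "clock": time; "qpos": joint angles; "qd": joint speeds; "effort": joint torques, N m; "position": TCP position; "ee_rot": TCP orientation; "contact_force": force on the tool from outside, world axes, zero at the start; "moment": the same for the moment, N m; "width": finger opening in m.
Only numpy, scipy, OpenCV 4.12 (cv2) and the standard library are available. Lean on these libraries where they do the work, as an engineer would, in place of code of your own. Each camera call takes 0.05 s, during which the arm holds its last target.

## Working session

There is one attempt and no reset: what is moved stays moved. The work goes in short steps, Python scripts to look and compute and a tool call to move; the robot and the scene stay as the last step left them, time stands still between calls to the robot, and variables do not carry over. Pictures are saved under pics/ and viewed, and the job is handed in when it is done.

Besides the shell and the picture viewer there is one more tool, called after "Call:" by a JSON object that holds its "method" and its "body", one argument or row to a line. step_arm: Moves the arm, as the interface text tells. Its arguments: {"type":"object","properties":{"targets":{"type":"array"},"grip":{"type":"number"},"grip_force":{"type":"number"}},"required":["targets"]}

```bash
ls -la; mkdir -p pics
cat > h.py <<'E'
import numpy as np, cv2, json
from rig import manip
from scipy.spatial.transform import Rotation as R
def Rq(q): return R.from_quat([q[1],q[2],q[3],q[0]]).as_matrix()
def save(p,name,crop=None,scale=1):
    im=p["image"][:,:,::-1].copy()
    if crop: x0,y0,x1,y1=crop; im=im[y0:y1,x0:x1]
    if scale!=1: im=cv2.resize(im,None,fx=scale,fy=scale,interpolation=cv2.INTER_CUBIC)
    cv2.imwrite("pics/"+name,im)
def proj(p,X):
    X=np.atleast_2d(X); T=np.linalg.inv(p["pose"]); c=X@T[:3,:3].T+T[:3,3]
    return np.c_[p["fx"]*c[:,0]/c[:,2]+p["cx"],p["fy"]*c[:,1]/c[:,2]+p["cy"]]
def unproj(p,uv,z):
    uv=np.atleast_2d(np.array(uv,float)); d=np.c_[(uv[:,0]-p["cx"])/p["fx"],(uv[:,1]-p["cy"])/p["fy"],np.ones(len(uv))]@p["pose"][:3,:3].T
    o=p["pose"][:3,3]; t=(z-o[2])/d[:,2]; return o+d*t[:,None]
def st():
    s=manip.get_state(); return s
def show():
    s=st(); M=Rq(s["ee_rot"]); print("t",round(s["clock"],2),"pos",np.round(s["position"],4),"F",np.round(s["contact_force"],1),"w",round(s["width"],4),"\nq",np.round(s["qpos"],3)); print("tool axes (cols)\n",np.round(M,3)); return s
E
python3 - <<'E'
from h import *
show(); print(manip.hold_point_z)
for n in("scene","top"):
    p=manip.get_image(n); save(p,n+"0.png",scale=1.5); print(n,p["fx"],p["cx"],p["cy"],np.round(p["pose"],3))
E
```

```text
total 12
drwxr-xr-x  3 agent agent 4096 Dec  6 15:35 .
drwxr-xr-x 23 root  root  4096 Dec  6 15:35 ..
drwxr-xr-x  2 agent agent 4096 Dec  6 15:35 pics
t 0.0 pos [0.1865 0.5433 0.1951] F [-0.   0.8  0.6] w 0.0855 
q [ 1.119  0.277  1.506  0.     1.361 -0.121]
tool axes (cols)
 [[-0.001  0.325  0.946]
 [-0.002  0.946 -0.325]
 [-1.    -0.002 -0.   ]]
0.0187
scene 447.57403583367613 258.36435968558123 195.04820413088746 [[ 0.562  0.605 -0.565  1.494]
 [ 0.827 -0.413  0.381 -0.661]
 [-0.003 -0.681 -0.732  1.291]
 [ 0.     0.     0.     1.   ]]
top 439.19519860682976 258.61628481550537 192.5138814751999 [[-0.013 -0.984  0.177  0.318]
 [-1.     0.017  0.022 -0.047]
 [-0.025 -0.177 -0.984  1.343]
 [ 0.     0.     0.     1.   ]]
```

View pics/scene0.png

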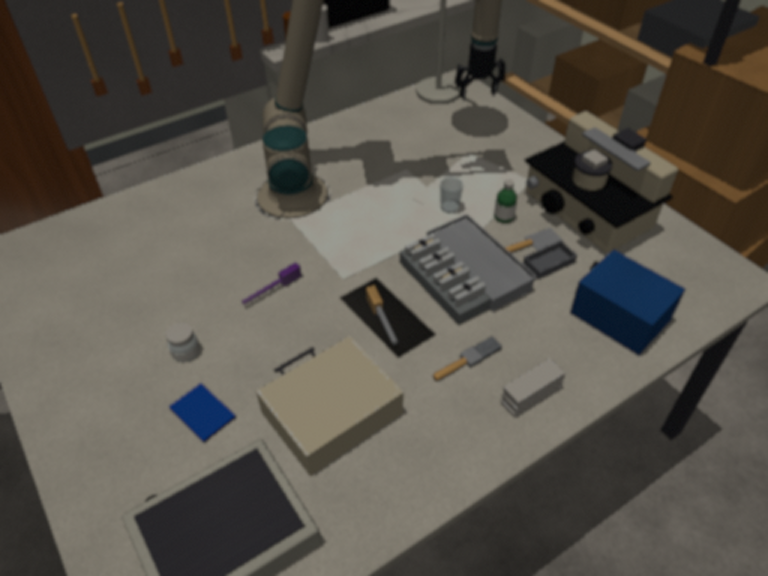

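View pics/top0.png

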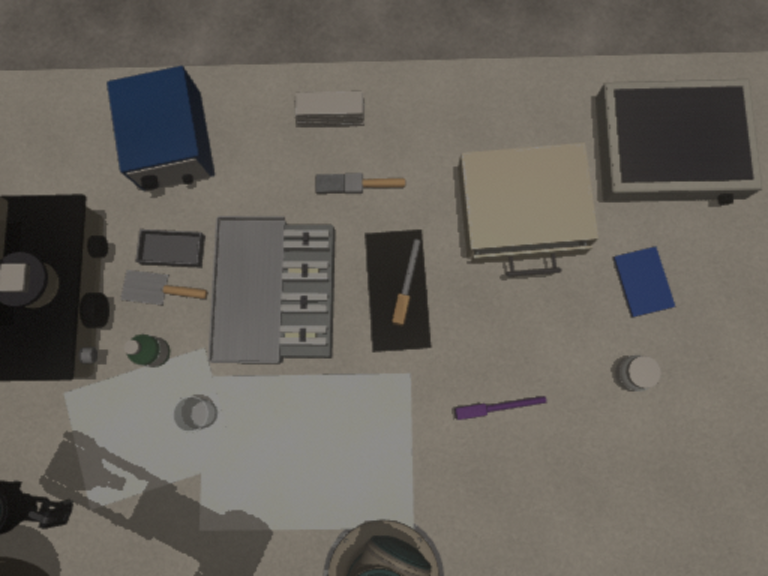

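The scene view shows the stand at about (465,265) and the black mat with the rod at (385,310). The cream cabinet is at (330,400). In the top view, native pixels:
- stand (183,193)
- mat (265,193)
- cabinet (352,135)
- blue notebook (430,188)
- jar (425,248)
- beaker (130,275)
- bottle (97,233)

Candidates for the rod are the wooden handle with steel shaft on the mat, top px (267,205), and the purple rod at top px (315,272). The spatula and brush have orange handles at (255,122) and (123,195). I choose the one on the mat and will check it in a close crop.

Run:
```python
from h import *
T=manip.get_image("top"); S=manip.get_image("scene")
save(T,"t1.png",(135,135,295,245),5); save(S,"s1.png",(215,135,375,245),5)
np.savez("shot0.npz",T=T["image"],S=S["image"])
for n in ["stand","mat","rod_handle","drawer_floor","drawer_handle","wax0_mid","reagent","slidebox","spatula","brush","beaker","jar","notebook"]:
    for nm,p in(("T",T),("S",S)):
        r=manip.search_frame(p,n); print(n,nm,[(np.round(d["xyz"],3).tolist(),round(d["confidence"],2)) for d in r[:5]])
```

```text
stand T [([0.554, 0.218, 0.045], 0.77), ([0.789, 0.063, 0.02], 0.56)]
stand S [([0.591, 0.202, 0.04], 0.62)]
mat T [([0.56, -0.029, 0.003], 0.8)]
mat S [([0.584, -0.038, 0.005], 0.97)]
rod_handle T [([0.32, -0.208, 0.026], 0.81), ([0.541, -0.052, 0.032], 0.8), ([0.62, -0.308, 0.042], 0.67)]
rod_handle S [([0.327, -0.2, 0.022], 0.74), ([0.544, -0.058, 0.032], 0.69)]
drawer_floor T [([0.622, -0.304, 0.041], 0.65), ([0.556, 0.22, 0.046], 0.2)]
drawer_floor S [([0.589, -0.312, 0.046], 0.58), ([0.575, 0.477, -0.002], 0.41)]
drawer_handle T [([0.617, -0.311, 0.043], 0.67)]
drawer_handle S [([0.592, -0.312, 0.045], 0.61), ([0.576, -0.541, 0.015], 0.18)]
wax0_mid T [([0.466, 0.162, 0.067], 0.41)]
wax0_mid S [([0.589, -0.313, 0.044], 0.32)]
reagent T [([0.432, 0.445, 0.09], 0.98), ([0.624, -0.305, 0.041], 0.41)]
reagent S [([0.456, 0.445, 0.064], 0.55)]
slidebox T [([0.657, 0.447, 0.005], 0.73), ([0.564, -0.029, 0.006], 0.48)]
slidebox S [([0.658, 0.442, 0.01], 0.58)]
spatula T [([0.568, 0.483, -0.002], 0.82), ([0.383, -0.488, 0.072], 0.62), ([0.559, 0.221, 0.041], 0.34)]
spatula S [([0.576, 0.478, -0.002], 0.55)]
brush T [([0.788, 0.062, 0.019], 0.98)]
brush S [([0.798, 0.058, 0.016], 0.61)]
beaker T [([0.314, 0.371, 0.052], 0.55)]
beaker S [([0.795, 0.056, 0.014], 0.72), ([0.325, 0.353, 0.061], 0.53)]
jar T [([0.379, -0.487, 0.073], 0.91)]
jar S [([0.403, -0.505, 0.057], 0.95)]
notebook T [([0.569, -0.538, 0.013], 0.6)]
notebook S [([0.573, -0.539, 0.013], 0.78)]
```

View pics/t1.png

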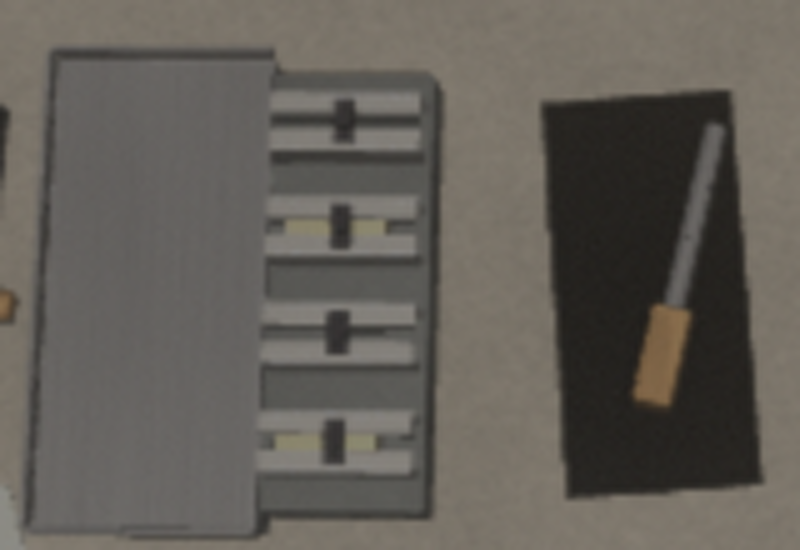

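View pics/s1.png

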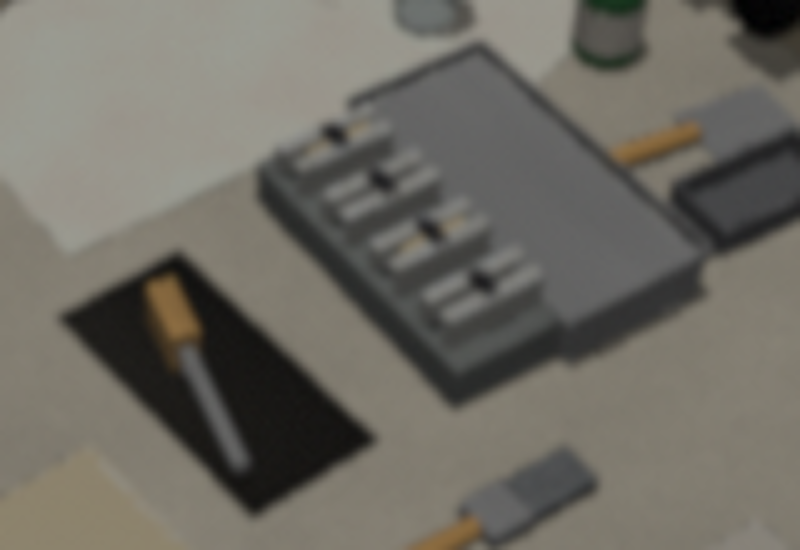

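The crop confirms the choice: a wooden handle at native (267,206) with a steel shaft to (278,161), lying on the mat. The other stick at (312,274) is purple. Cream shows in the slots of the 1st and 3rd tubes counted from the robot side, so the blocks are wax0 and wax2; the other two tubes are empty. Next I fit the poses from edge points.

```bash
cat >> h.py <<'E'
from scipy.optimize import least_squares
def fit(obs,x0):
    # obs: list of (pic, [(local xyz),(u,v)]...) ; planar pose
    def f(a):
        c,s=np.cos(a[2]),np.sin(a[2]); out=[]
        for p,L in obs:
            for X,uv in L:
                W=[a[0]+c*X[0]-s*X[1],a[1]+s*X[0]+c*X[1],X[2]]; out.extend((proj(p,W)[0]-np.array(uv)).tolist())
        return np.array(out)
    r=least_squares(f,x0,loss="soft_l1"); return r.x,f(r.x).reshape(-1,2)
def w(a,X):
    c,s=np.cos(a[2]),np.sin(a[2]); return np.array([a[0]+c*X[0]-s*X[1],a[1]+s*X[0]+c*X[1],X[2]])
E
python3 - <<'E'
from h import *
T=manip.get_image("top"); S=manip.get_image("scene")
c=lambda u,v:(135+(u)/5,135+v/5)
d=lambda u,v:(215+u/5,135+v/5)
z=.078
L=[((.114,-.045,z),c(420,91)),((.078,-.045,z),c(420,150)),((.050,-.045,z),c(417,196)),((.014,-.045,z),c(416,257)),((-.014,-.045,z),c(415,303)),((-.05,-.045,z),c(414,363)),((-.078,-.045,z),c(413,411)),((-.114,-.045,z),c(412,473)),
   ((.114,.045,z),c(270,91)),((-.114,.045,z),c(257,473)),
   ((.096,0,.088),c(344,121)),((.032,0,.088),c(341,227)),((-.032,0,.088),c(338,332)),((-.096,0,.088),c(335,441))]
L2=[((.096,0,.088),d(484,281)),((.032,0,.088),d(431,230)),((-.032,0,.088),d(379,181)),((-.096,0,.088),d(334,132))]
a,r=fit([(T,L),(S,L2)],[.55,.17,0]); print("stand",a,np.round(r,1).tolist())
aT,r=fit([(T,L)],[.55,.17,0]); print("standT",aT)
LM=[((-.125,-.06,.002),c(762,483)),((.125,-.06,.002),c(730,91)),((.125,.06,.002),c(542,102)),((-.125,.06,.002),c(568,496))]
SM=[((-.125,.06,.002),d(180,253)),((.125,-.06,.002),d(254,516)),((.125,.06,.002),d(373,438)),((-.125,-.06,.002),d(60,318))]
m,r=fit([(T,LM),(S,SM)],[.55,0,0]); print("mat",m,np.round(r,1).tolist())
LR=[((-.03,.012,.044),c(632,401)),((-.03,-.012,.044),c(669,408)),((.03,.012,.044),c(655,305)),((.03,-.012,.044),c(692,310)),((.15,0,.030),c(716,122))]
ro,r=fit([(T,LR)],[.54,-.05,-.2]); print("rod",ro,np.round(r,1).tolist())
for nm,p in(("tov",T),("sov",S)):
    q={"image":p["image"].copy()}
    for X in [x for x,_ in L]+[(x,.185,.056) for x in(-.145,.145)]+[(x,.05,.044) for x in(-.145,.145)]:
        u=proj(p,w(a,X))[0]; cv2.circle(q["image"],(int(round(u[0])),int(round(u[1]))),1,(255,0,0),-1)
    for X in [(.15,0,.023),(0,0,.044),(-.03,0,.044)]:
        u=proj(p,w(ro,X))[0]; cv2.circle(q["image"],(int(round(u[0])),int(round(u[1]))),1,(255,0,0),-1)
    save(q,nm+".png",(135,135,295,245) if nm=="tov" else (215,135,375,245),4)
save(T,"tcab.png",(295,85,405,195),6);save(S,"scab.png",(160,215,280,315),6)
E
```

```text
stand [ 0.55395656  0.14456886 -0.01898243] [[0.1, -0.0], [-0.1, -0.1], [0.3, -0.1], [0.2, -0.3], [0.2, -0.1], [0.1, 0.0], [0.1, -0.0], [0.0, -0.1], [0.1, 0.0], [0.0, -0.2], [-0.4, -1.0], [-0.4, -1.0], [-0.4, -0.4], [-0.4, -0.3], [-1.3, -2.4], [-1.0, -2.3], [-0.5, -2.3], [-1.0, -1.9]]
standT [ 0.55322755  0.14443666 -0.01743626]
mat [ 0.55972082 -0.0367309   0.05449827] [[0.0, -0.4], [0.1, -1.1], [-0.2, -0.6], [-0.4, -0.3], [-0.9, -1.6], [-1.1, -0.4], [0.6, -0.4], [-1.5, -1.2]]
rod [ 0.51023853 -0.0438394  -0.23799149] [[-0.1, -0.3], [0.3, 0.1], [-0.3, -0.4], [0.1, 0.3], [-0.1, 0.3]]
```

View pics/tov.png

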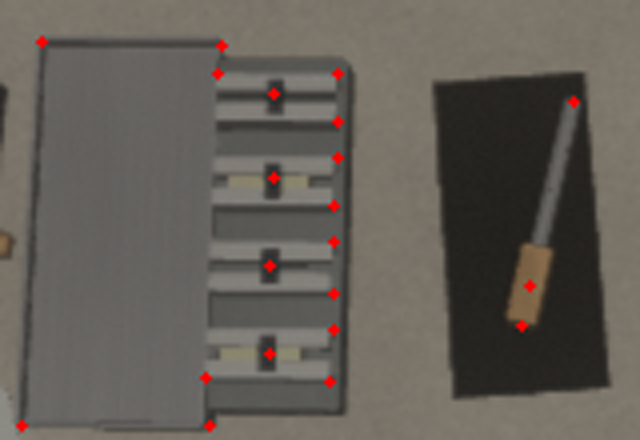

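View pics/sov.png

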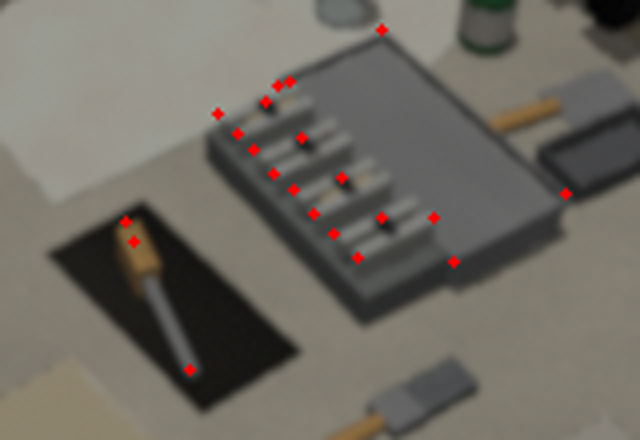

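View pics/tcab.png

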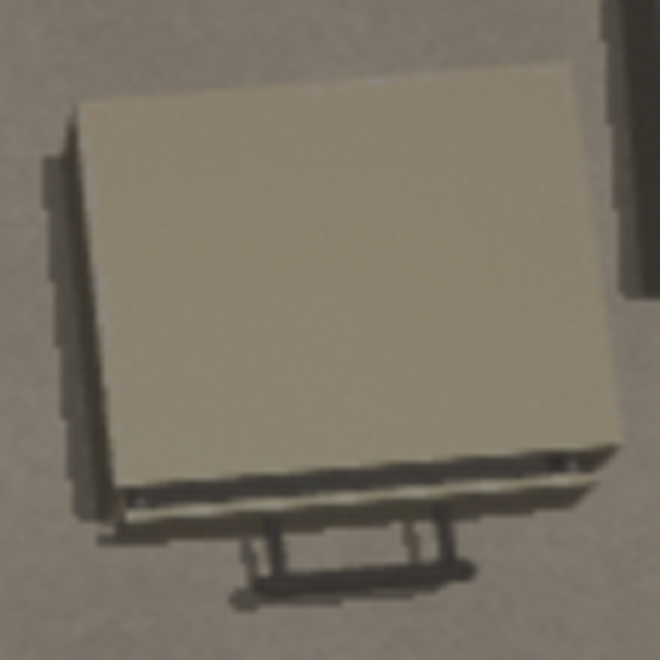

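View pics/scab.png

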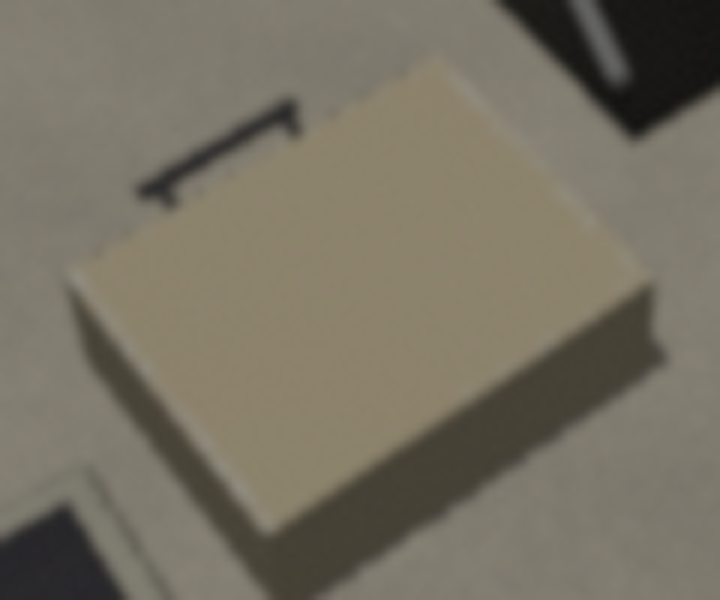

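Run:
```python
from h import *
T=manip.get_image("top"); S=manip.get_image("scene")
c=lambda u,v:(295+u/6,85+v/6)
d=lambda u,v:(160+u/6,215+v/6)
z=.085
L=[((0,.125,z),c(118,488)),((0,-.125,z),c(622,445)),((.2,-.125,z),c(572,62)),((.2,.125,z),c(78,102))]
LS=[((0,.125,z),d(435,58)),((0,-.125,z),d(70,275)),((.2,-.125,z),d(268,532)),((.2,.125,z),d(655,283))]
a,r=fit([(T,L)],[.62,-.3,0]); print("cabT",a,np.round(r,1).tolist())
a,r=fit([(S,LS)],[.62,-.3,0]); print("cabS",a,np.round(r,1).tolist())
a,r=fit([(T,L),(S,LS)],[.62,-.3,0]); print("cab",a)
for X in (unproj(T,c(255,583),.045),unproj(T,c(468,570),.045),unproj(S,d(145,190),.045),unproj(S,d(292,105),.045),unproj(T,c(360,498),.064)):
    Xw=X[0]; dd=Xw[:2]-a[:2]; cc,s=np.cos(a[2]),np.sin(a[2]); print("w",np.round(Xw,3),"cabinet local",np.round([cc*dd[0]+s*dd[1],-s*dd[0]+cc*dd[1]],4))
```

```text
cabT [ 0.62772878 -0.30788512  0.06389056] [[-0.5, -0.0], [0.8, 0.2], [0.2, -0.2], [-0.4, -0.0]]
cabS [ 0.63670474 -0.3069772   0.06508616] [[0.8, -0.7], [-1.1, 0.0], [-0.1, 0.9], [0.3, -0.4]]
cab [ 0.63119119 -0.30741182  0.06560385]
w [ 0.579 -0.255  0.045] cabinet local [-0.0485  0.0552]
w [ 0.584 -0.362  0.045] cabinet local [-0.0508 -0.0512]
w [ 0.59  -0.359  0.045] cabinet local [-0.0444 -0.049 ]
w [ 0.584 -0.259  0.045] cabinet local [-0.044   0.0516]
w [ 0.617 -0.306  0.064] cabinet local [-0.0138  0.0021]
```

```bash
cat >> h.py <<'E'
def go(pos,az=None):
    s=st(); M=Rq(s["ee_rot"]); d=(np.array(pos)-s["position"])
    cur=np.arctan2(M[1,1],M[0,1]); az=cur if az is None else az
    t=-(az-cur); t=(t+np.pi)%(2*np.pi)-np.pi
    q=s["qpos"]
    print("shift mm",np.round(M.T@d*1000,1),"turn deg",round(np.degrees(t),2),"cur az",round(np.degrees(cur),1),"tilt",np.round(M[:,0],3), "q6end~",round(np.arctan2(pos[1],pos[0])-(cur-t),2))
E
python3 - <<'E'
from h import *
go([.5102,-.0438,.196],-1.809)
E
```

```text
shift mm [   0.  -450.8  496.7] turn deg 174.7 cur az 71.0 tilt [ 0.  0. -1.] q6end~ 1.72
```

Call:
{"method": "step_arm", "body": {
  "targets": [
    [[0,-451,497],174.5],
    [[0,-451,497],174.5],
    [[0,-451,497],174.5],
    [[0,-451,497],174.5],
    [[0,-451,497],174.5],
    [[0,-451,497],174.5],
    [[0,-451,497],174.5],
    [[0,-451,497],174.5],
    [[0,-451,497],174.5],
    [[0,-451,497],174.5],
    [[0,-451,497],174.5],
    [[0,-451,497],174.5],
    [[0,-451,497],174.5],
    [[0,-451,497],174.5],
    [[0,-451,497],174.5],
    [[0,-451,497],174.5],
    [[0,-451,497],174.5],
    [[0,-451,497],174.5],
    [[0,-451,497],174.5],
    [[0,-451,497],174.5]
  ],
  "grip": 0.4
}}

```text
clock: 3.7
position: [0.5103, -0.0442, 0.196]
ee_rot: [-0.069, 0.704, -0.069, -0.704]
contact_force: [0.0, 0.2, 0.7]
width: 0.0514
```

Run:
```python
from h import *
show(); go([.5102,-.0438,.100],-1.809)
```

```text
t 3.7 pos [ 0.5103 -0.0442  0.196 ] F [0.  0.2 0.7] w 0.0514 
q [-0.222  0.181  1.634  0.     1.327  1.544]
tool axes (cols)
 [[ 0.    -0.194 -0.981]
 [ 0.    -0.981  0.194]
 [-1.    -0.    -0.   ]]
shift mm [96.  -0.3  0.2] turn deg 2.45 cur az -101.2 tilt [ 0.  0. -1.] q6end~ 1.72
```

Call:
{"method": "step_arm", "body": {
  "targets": [
    [[40,0,0],2.5],
    [[80,0,0],2.5],
    [[110,0,0],2.5],
    [[110,0,0],2.5]
  ]
}}

```text
clock: 4.1
position: [0.5066, -0.0433, 0.0824]
ee_rot: [0.083, -0.699, 0.082, 0.706]
contact_force: [-0.0, 0.4, 0.2]
width: 0.0514
```

Run:
```python
from h import *
s=show()
T=manip.get_image("top"); S=manip.get_image("scene")
for nm,p in(("T",T),("S",S)):
    u=proj(p,s["position"])[0]; print(nm,u)
    q={"image":p["image"].copy()}; cv2.circle(q["image"],(int(round(u[0])),int(round(u[1]))),1,(255,0,0),-1)
    u0,v0=int(u[0]),int(u[1]); save(q,"g1%s.png"%nm,(u0-50,v0-50,u0+50,v0+50),6)
```

```text
t 4.1 pos [ 0.5066 -0.0433  0.0824] F [-0.   0.4  0.2] w 0.0514 
q [-0.222  0.275  1.813  0.     1.063  1.581]
tool axes (cols)
 [[-0.009 -0.231 -0.973]
 [ 0.002 -0.973  0.231]
 [-1.     0.     0.009]]
T [267.18660796 205.3881451 ]
S [247.52644423 187.29450006]
```

View pics/g1T.png

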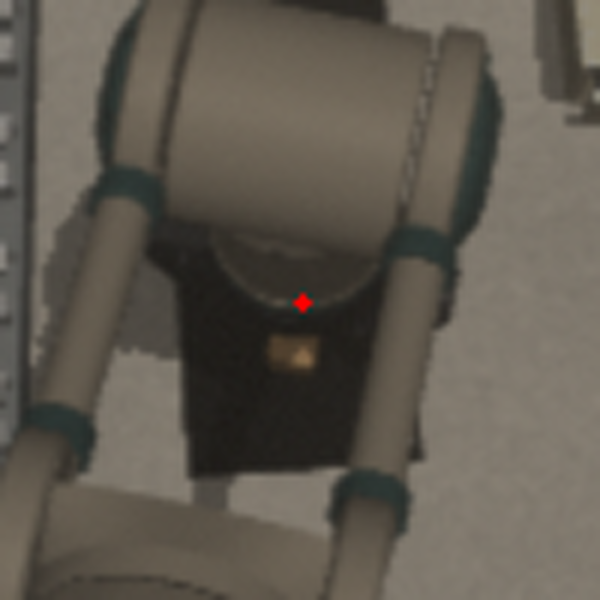

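View pics/g1S.png

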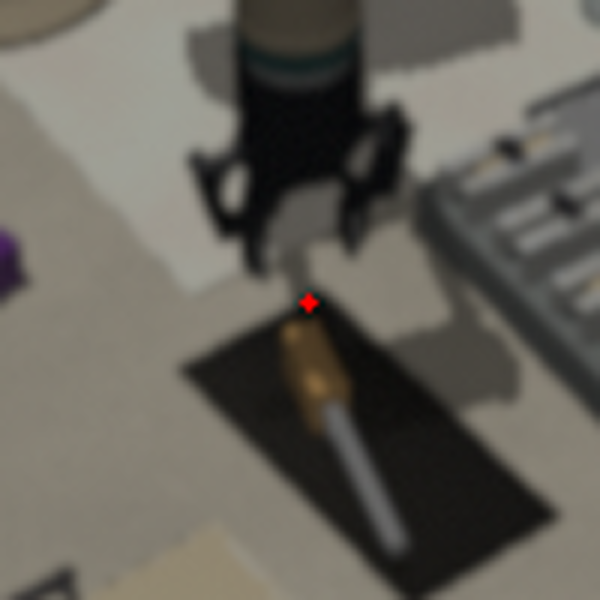

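Run:
```python
from h import *
go([.5102,-.0438,.007],-1.809)
```

```text
shift mm [79.4 -0.3  0.6] turn deg 0.31 cur az -103.3 tilt [-0.  0. -1.] q6end~ 1.72
```

Call:
{"method": "step_arm", "body": {
  "targets": [
    [[25,0,0],0],
    [[50,0,0],0],
    [[65,0,0],0],
    [[79,0,0],0],
    [[79,0,0],0],
    [[79,0,0],0]
  ]
}}

```text
clock: 4.8
position: [0.5121, -0.0445, 0.0087]
ee_rot: [-0.082, 0.704, -0.082, -0.701]
contact_force: [0.7, 1.1, 0.1]
width: 0.0509
```

Call:
{"method": "step_arm", "body": {
  "targets": [
    [[0,0,0],0],
    [[0,0,0],0],
    [[0,0,0],0],
    [[0,0,0],0],
    [[0,0,0],0],
    [[0,0,0],0]
  ],
  "grip": 1,
  "grip_force": 60
}}

```text
clock: 5.4
position: [0.5128, -0.0415, 0.012]
ee_rot: [-0.084, 0.704, -0.081, -0.7]
contact_force: [-4.3, 10.6, 29.7]
width: 0.0004
```

Run:
```python
from h import *
s=show()
```

```text
t 5.4 pos [ 0.5128 -0.0415  0.012 ] F [-4.3 10.6 29.7] w 0.0004 
q [-0.22   0.359  1.902  0.007  0.875  1.581]
tool axes (cols)
 [[ 0.006 -0.233 -0.973]
 [ 0.004 -0.973  0.233]
 [-1.    -0.005 -0.005]]
```

Run:
```python
from h import *
T=manip.get_image("top"); S=manip.get_image("scene")
save(T,"g2T.png",(215,150,315,250),6); save(S,"g2S.png",(195,140,315,240),6)
```

```text
(no output)
```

View pics/g2T.png

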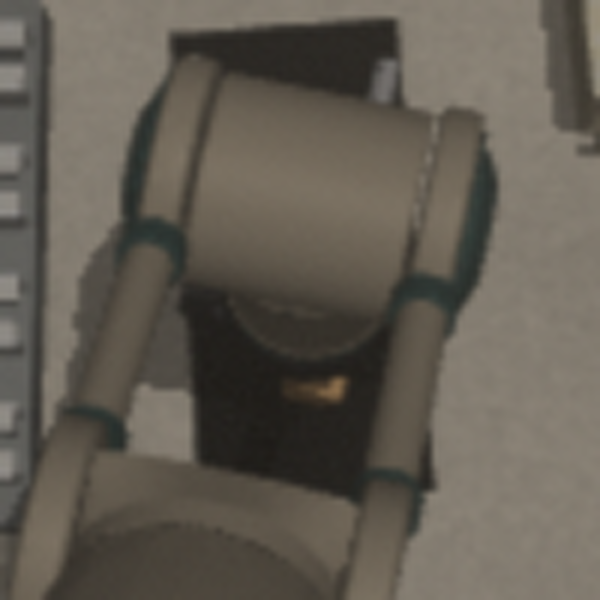

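View pics/g2S.png

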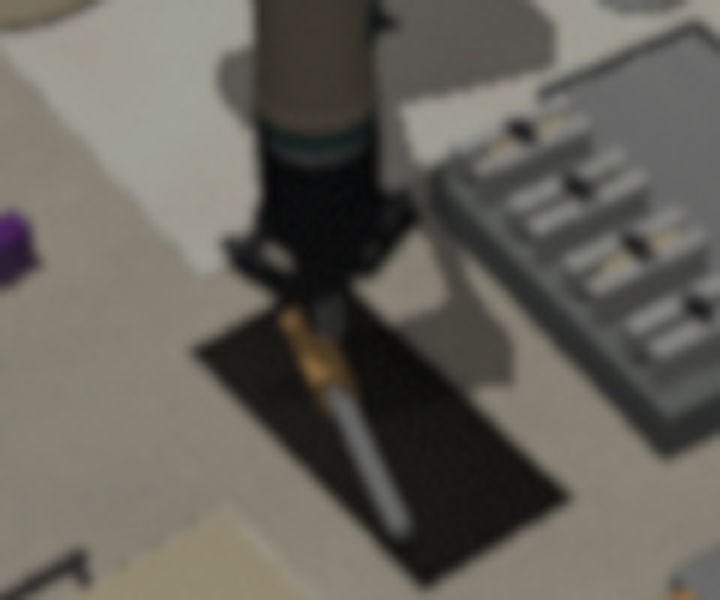

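Run:
```python
from h import *
s=st(); S=manip.get_image("scene"); T=manip.get_image("top"); P=s["position"]
print(P, proj(S,P),proj(S,P+[0,0,.05]), proj(T,P))
c=lambda u,v:(195+u/6,140+v/6)
print("handle front/shaft base S z.023",unproj(S,c(338,392),.023),"tip",unproj(S,c(400,528),.025),"handle top rear corner",unproj(S,c(290,312),.044),"handle top front mid",unproj(S,c(340,378),.044))
q={"image":S["image"].copy()}
for z in (0,.02,.05):
    u=proj(S,P+[0,0,z])[0]; cv2.circle(q["image"],(int(round(u[0])),int(round(u[1]))),0,(255,0,0),-1)
save(q,"g3S.png",(220,160,290,240),8)
```

```text
[ 0.5127896  -0.04157496  0.01203365] [[249.15210254 200.71062777]] [[248.9142252  191.81531086]] [[266.72083853 206.80788841]]
handle front/shaft base S z.023 [[ 0.54560539 -0.05306603  0.023     ]] tip [[ 0.65947112 -0.08376378  0.025     ]] handle top rear corner [[ 0.48714361 -0.05067531  0.044     ]] handle top front mid [[ 0.55228707 -0.05564011  0.044     ]]
```

View pics/g3S.png

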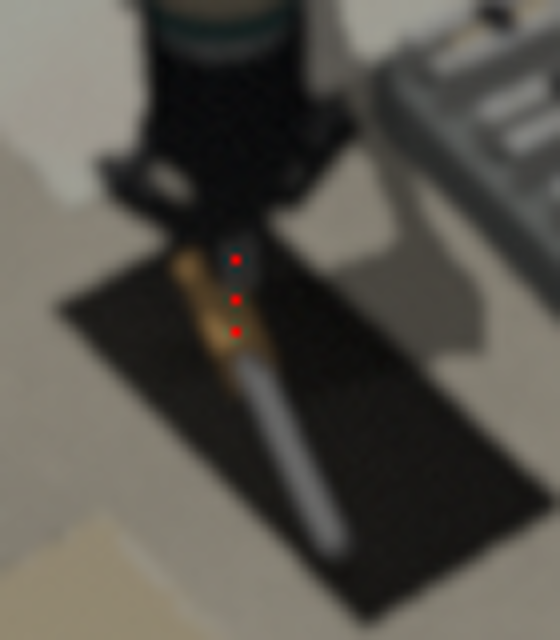

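Run:
```python
from h import *
show()
S=manip.get_image("scene"); T=manip.get_image("top")
for p,n,c in((S,"g4S.png",(225,170,275,220)),(T,"g4T.png",(245,190,295,240))):
    q={"image":np.clip(p["image"].astype(float)*2.2,0,255).astype(np.uint8)}
    save(q,n,c,12)
```

```text
t 5.6 pos [ 0.5128 -0.0416  0.012 ] F [-4.2 10.  30.8] w -0.0001 
q [-0.22   0.359  1.902  0.007  0.875  1.581]
tool axes (cols)
 [[ 0.007 -0.233 -0.973]
 [ 0.004 -0.973  0.233]
 [-1.    -0.005 -0.005]]
```

View pics/g4S.png

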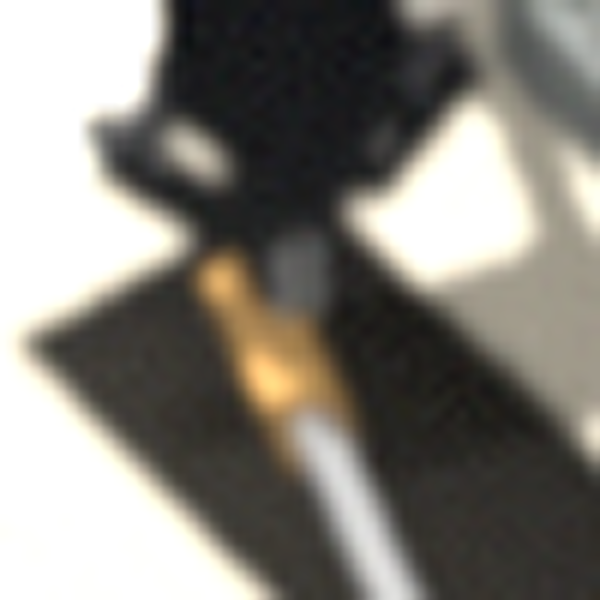

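View pics/g4T.png

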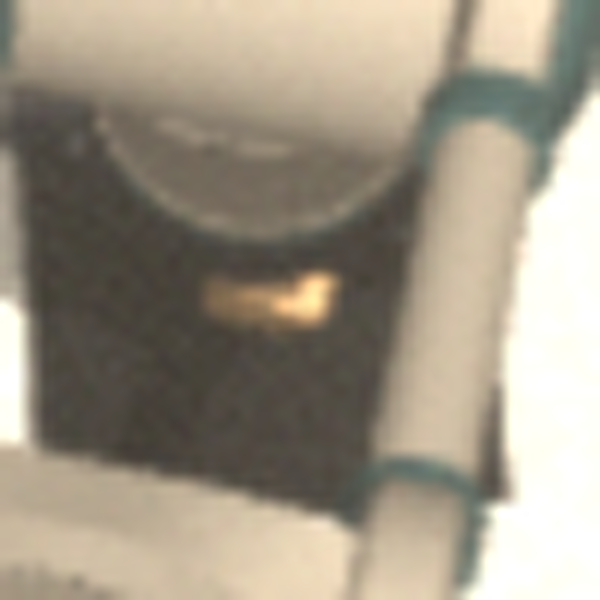

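The fingers shut fully at the handle without holding it, and the handle seems tilted under them. I'll back off upward and look again.

Call:
{"method": "step_arm", "body": {
  "targets": [
    [[-5,0,0],0],
    [[-15,0,0],0],
    [[-35,0,0],0],
    [[-60,0,0],0],
    [[-90,0,0],0],
    [[-130,0,0],0],
    [[-170,0,0],0],
    [[-170,0,100],0],
    [[-170,0,150],0],
    [[-170,0,180],0],
    [[-170,0,180],0]
  ]
}}

```text
clock: 6.8
position: [0.331, -0.0017, 0.1769]
ee_rot: [0.082, -0.702, 0.082, 0.703]
contact_force: [0.4, -0.6, 0.7]
width: 0.0001
```

Run:
```python
from h import *
show()
S=manip.get_image("scene"); T=manip.get_image("top")
for p,n,c in((S,"g5S.png",(195,140,315,240)),(T,"g5T.png",(205,140,325,240))):
    q={"image":np.clip(p["image"].astype(float)*1.8,0,255).astype(np.uint8)}
    save(q,n,c,6)
```

```text
t 6.8 pos [ 0.331  -0.0017  0.1769] F [ 0.4 -0.6  0.7] w 0.0001 
q [-0.216 -0.091  1.975 -0.     1.26   1.587]
tool axes (cols)
 [[-0.002 -0.231 -0.973]
 [ 0.    -0.973  0.231]
 [-1.     0.     0.002]]
```

View pics/g5S.png

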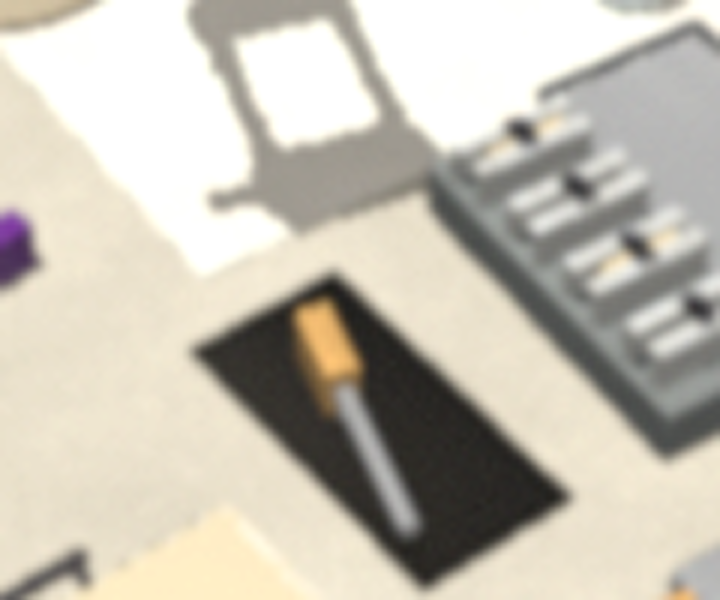

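View pics/g5T.png

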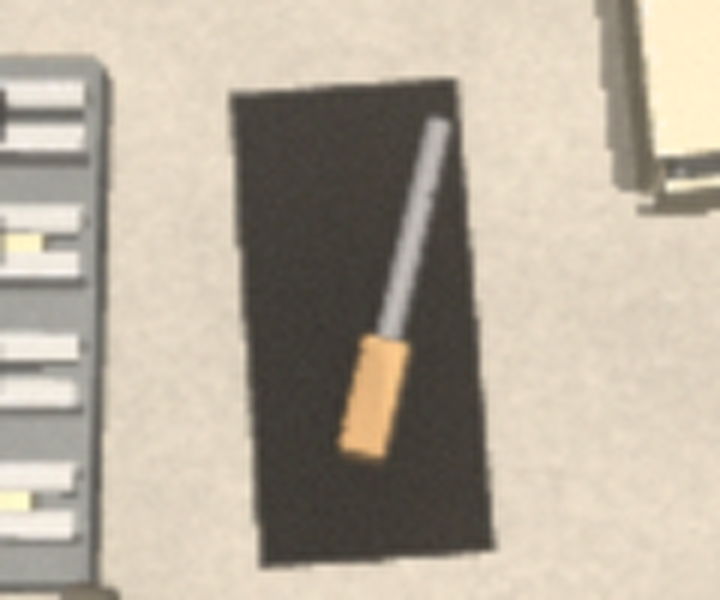

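Run:
```python
from h import *
s=show()
S=manip.get_image("scene"); T=manip.get_image("top")
for z in(.085,.095,.105): print(z,unproj(S,[(240,182),(256.2,178.7),(248.1,180.3)],z))
for p,n in((S,"g6S.png"),(T,"g6T.png")):
    P=s["position"]; q={"image":np.clip(p["image"].astype(float)*1.8,0,255).astype(np.uint8)}
    u=proj(p,P)[0]; print(n,u); cv2.circle(q["image"],(int(round(u[0])),int(round(u[1]))),1,(255,0,0),-1)
    u0,v0=int(u[0]),int(u[1]);v1=min(v0+50,384); save(q,n,(u0-50,v1-100,u0+50,v1),6)
c=lambda u,v:(205+u/6,140+v/6)
LR=[((-.03,.012,.044),c(338,450)),((-.03,-.012,.044),c(385,460)),((.03,.012,.044),c(362,335)),((.03,-.012,.044),c(410,345)),((.15,0,.030),c(438,116))]
ro,r=fit([(T,LR)],[.51,-.05,-.2]); print("rod",ro,np.round(r,1).tolist())
```

```text
t 6.9 pos [ 0.3304 -0.0015  0.177 ] F [ 0.1  0.5 -0.1] w -0.0002 
q [-0.216 -0.093  1.976 -0.     1.26   1.587]
tool axes (cols)
 [[-0.002 -0.23  -0.973]
 [ 0.    -0.973  0.23 ]
 [-1.     0.     0.002]]
0.085 [[ 0.4694577  -0.05291588  0.085     ]
 [ 0.48940774  0.00755219  0.085     ]
 [ 0.47917462 -0.02263975  0.085     ]]
0.095 [[ 0.4779541  -0.05795532  0.095     ]
 [ 0.49773875  0.00201141  0.095     ]
 [ 0.48759046 -0.02793021  0.095     ]]
0.105 [[ 0.48645051 -0.06299476  0.105     ]
 [ 0.50606975 -0.00352937  0.105     ]
 [ 0.49600631 -0.03322067  0.105     ]]
g6S.png [231.01443657 138.61478746]
g6T.png [252.1524686 266.83457  ]
rod [ 0.51011441 -0.04358547 -0.2334489 ] [[-0.1, 0.0], [-0.1, 0.1], [0.2, -0.2], [0.1, -0.2], [-0.2, 0.3]]
```

View pics/g6S.png

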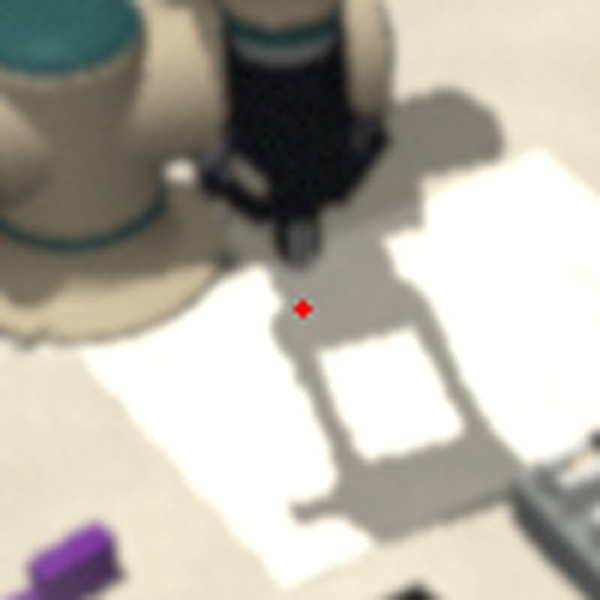

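View pics/g6T.png

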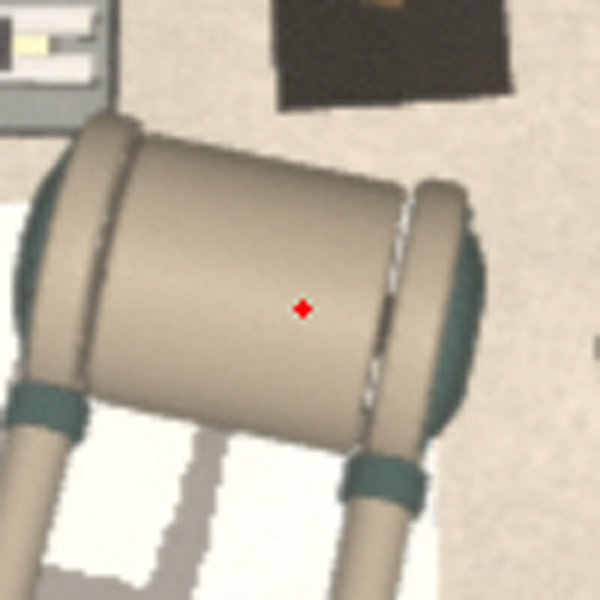

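Reported TCP z was 0.012 with the shut tips resting on top of the handle (z 0.044). The scene view also shows the fingertips about 7 px above the projected TCP at (302,308). So the real tip may sit about 30 mm higher than reported. A gentle touch on bare table will settle it.

Call:
{"method": "step_arm", "body": {
  "targets": [
    [[40,0,0],0],
    [[80,0,0],0],
    [[120,0,0],0],
    [[150,0,0],0],
    [[160,0,0],0],
    [[165,0,0],0],
    [[165,0,0],0]
  ]
}}

```text
clock: 7.7
position: [0.3363, -0.0029, 0.0116]
ee_rot: [0.082, -0.702, 0.082, 0.703]
contact_force: [0.5, 0.2, -0.2]
width: 0.0
```

Run:
```python
from h import *
s=show()
S=manip.get_image("scene")
p=S;P=s["position"]; q={"image":np.clip(p["image"].astype(float)*1.8,0,255).astype(np.uint8)}
u=proj(p,P)[0]; cv2.circle(q["image"],(int(round(u[0])),int(round(u[1]))),1,(255,0,0),-1)
u0,v0=int(u[0]),int(u[1]); save(q,"g7S.png",(u0-50,v0-60,u0+50,v0+40),6)
```

```text
t 7.7 pos [ 0.3363 -0.0029  0.0116] F [ 0.5  0.2 -0.2] w 0.0 
q [-0.217  0.137  2.254  0.     0.751  1.587]
tool axes (cols)
 [[-0.001 -0.231 -0.973]
 [ 0.    -0.973  0.231]
 [-1.    -0.     0.001]]
```

View pics/g7S.png

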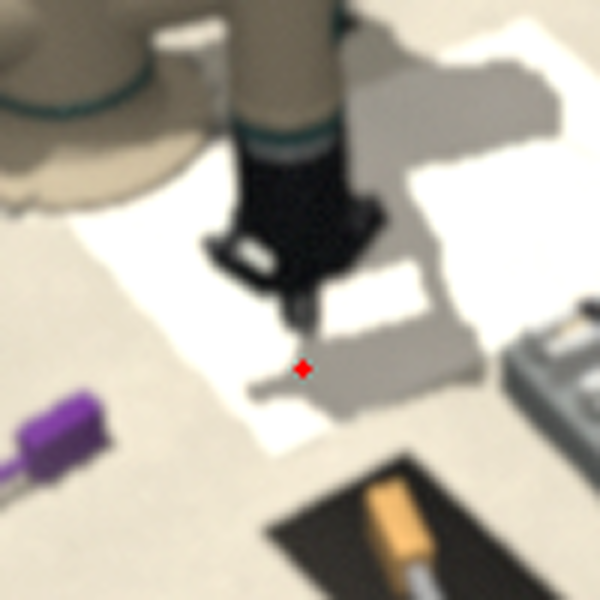

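Call:
{"method": "step_arm", "body": {
  "targets": [
    [[10,0,0],0],
    [[18,0,0],0],
    [[22,0,0],0],
    [[25,0,0],0],
    [[28,0,0],0],
    [[30,0,0],0]
  ]
}}

```text
clock: 8.35
position: [0.3354, -0.0026, -0.0181]
ee_rot: [-0.082, 0.702, -0.082, -0.702]
contact_force: [-0.5, 1.3, -0.0]
width: 0.0
```

Call:
{"method": "step_arm", "body": {
  "targets": [
    [[2,0,0],0],
    [[4,0,0],0],
    [[5,0,0],0],
    [[6,0,0],0]
  ]
}}

```text
clock: 8.75
position: [0.3352, -0.0026, -0.0241]
ee_rot: [-0.082, 0.702, -0.082, -0.702]
contact_force: [0.3, -0.1, 1.6]
width: -0.0001
```

Call:
{"method": "step_arm", "body": {
  "targets": [
    [[2,0,0],0],
    [[4,0,0],0],
    [[5,0,0],0],
    [[6,0,0],0]
  ]
}}

```text
clock: 9.15
position: [0.3352, -0.0026, -0.0301]
ee_rot: [0.082, -0.702, 0.082, 0.702]
contact_force: [-0.2, 0.8, 0.4]
width: 0.0
```

Call:
{"method": "step_arm", "body": {
  "targets": [
    [[1,0,0],0],
    [[2,0,0],0],
    [[3,0,0],0],
    [[4,0,0],0]
  ]
}}

```text
clock: 9.55
position: [0.3353, -0.0026, -0.0341]
ee_rot: [-0.082, 0.702, -0.082, -0.702]
contact_force: [-0.5, 0.5, 0.1]
width: -0.0002
```

Call:
{"method": "step_arm", "body": {
  "targets": [
    [[1,0,0],0],
    [[2,0,0],0],
    [[3,0,0],0],
    [[4,0,0],0]
  ]
}}

```text
clock: 9.95
position: [0.3353, -0.0026, -0.0356]
ee_rot: [-0.082, 0.702, -0.082, -0.702]
contact_force: [-10.8, 2.4, 69.7]
width: 0.0001
```

Run:
```python
from h import *
s=show()
S=manip.get_image("scene")
p=S;P=s["position"]; q={"image":np.clip(p["image"].astype(float)*1.8,0,255).astype(np.uint8)}
u=proj(p,P)[0]; cv2.circle(q["image"],(int(round(u[0])),int(round(u[1]))),0,(255,0,0),-1)
u0,v0=int(u[0]),int(u[1]); save(q,"g8S.png",(u0-25,v0-30,u0+25,v0+20),12)
```

```text
t 9.95 pos [ 0.3353 -0.0026 -0.0356] F [-10.8   2.4  69.7] w 0.0001 
q [-0.216  0.235  2.324 -0.     0.582  1.587]
tool axes (cols)
 [[ 0.    -0.23  -0.973]
 [-0.    -0.973  0.23 ]
 [-1.     0.    -0.   ]]
```

View pics/g8S.png

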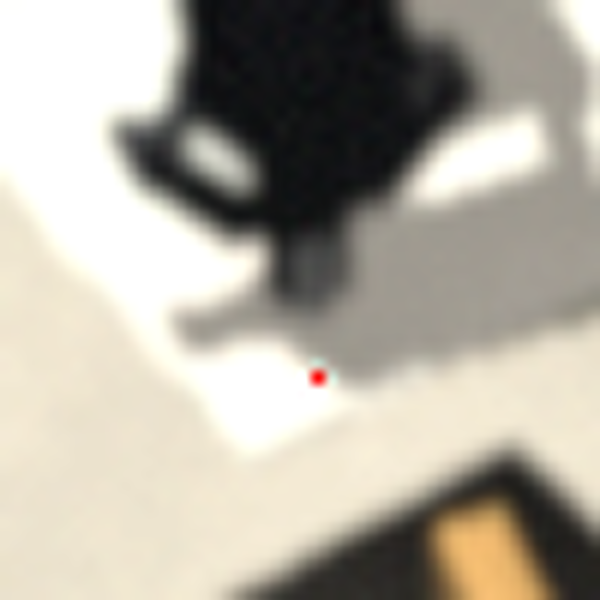

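The touch occurred at reported z = -0.0355, so the real tip sits about 35 mm behind the reported TCP, with no sideways offset visible. All heights will include that offset. I'll lift and go back to the rod.

Call:
{"method": "step_arm", "body": {
  "targets": [
    [[-5,0,0],0],
    [[-45,0,0],0],
    [[-90,0,0],0],
    [[-100,0,0],0],
    [[-100,0,0],0]
  ],
  "grip": 0.4
}}

```text
clock: 10.5
position: [0.3371, -0.003, 0.0637]
ee_rot: [-0.082, 0.704, -0.082, -0.7]
contact_force: [-0.2, 0.1, 0.2]
width: 0.0509
```

```bash
cat >> h.py <<'E'
OFF=0.035
def gotip(pos,az=None): go(np.array(pos)-[0,0,OFF],az)   # pos = wanted real fingertip position
E
python3 - <<'E'
from h import *
show(); gotip([.5105,-.0437,.085],-.2335-np.pi/2)
E
```

```text
t 10.5 pos [ 0.3371 -0.003   0.0637] F [-0.2  0.1  0.2] w 0.0509 
q [-0.216  0.045  2.174  0.     0.917  1.587]
tool axes (cols)
 [[ 0.006 -0.231 -0.973]
 [-0.001 -0.973  0.231]
 [-1.    -0.    -0.006]]
shift mm [  14.7   -0.4 -178.1] turn deg 0.04 cur az -103.3 tilt [ 0.006 -0.001 -1.   ] q6end~ 1.72
```

Call:
{"method": "step_arm", "body": {
  "targets": [
    [[0,0,-50],0],
    [[0,0,-100],0],
    [[0,0,-150],0],
    [[0,0,-179],0],
    [[0,0,-179],0],
    [[15,0,-179],0],
    [[15,0,-179],0]
  ]
}}

```text
clock: 11.2
position: [0.5057, -0.0431, 0.0439]
ee_rot: [0.082, -0.699, 0.082, 0.705]
contact_force: [-0.1, 1.0, -0.6]
width: 0.0512
```

Run:
```python
from h import *
s=show(); gotip([.5105,-.0437,.008],-.2335-np.pi/2)
S=manip.get_image("scene")
p=S;P=s["position"]+[0,0,OFF]; q={"image":np.clip(p["image"].astype(float)*1.8,0,255).astype(np.uint8)}
u=proj(p,P)[0]; cv2.circle(q["image"],(int(round(u[0])),int(round(u[1]))),0,(255,0,0),-1)
u0,v0=int(u[0]),int(u[1]); save(q,"g9S.png",(u0-30,v0-30,u0+40,v0+40),9)
```

```text
t 11.2 pos [ 0.5057 -0.0431  0.0439] F [-0.1  1.  -0.6] w 0.0512 
q [-0.222  0.317  1.866  0.     0.966  1.581]
tool axes (cols)
 [[-0.008 -0.231 -0.973]
 [ 0.002 -0.973  0.231]
 [-1.     0.     0.008]]
shift mm [70.8 -0.5 -5.4] turn deg 0.04 cur az -103.3 tilt [-0.008  0.002 -1.   ] q6end~ 1.72
```

View pics/g9S.png

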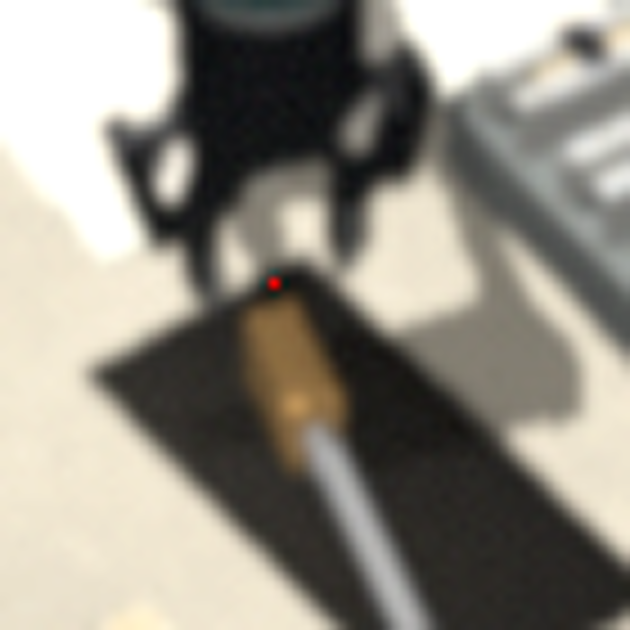

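The corrected tip, dot at (274,283), now sits between the finger ends and in line with the handle. Descending.

Call:
{"method": "step_arm", "body": {
  "targets": [
    [[20,0,0],0],
    [[40,0,0],0],
    [[55,0,0],0],
    [[66,0,0],0],
    [[66,0,0],0],
    [[66,0,0],0]
  ]
}}

```text
clock: 11.85
position: [0.5094, -0.0438, -0.0188]
ee_rot: [-0.082, 0.702, -0.082, -0.702]
contact_force: [-0.6, 0.3, -0.3]
width: 0.0511
```

Run:
```python
from h import *
s=show(); gotip([.5105,-.0437,.008],-.2335-np.pi/2)
```

```text
t 11.85 pos [ 0.5094 -0.0438 -0.0188] F [-0.6  0.3 -0.3] w 0.0511 
q [-0.222  0.4    1.938  0.     0.804  1.581]
tool axes (cols)
 [[ 0.    -0.231 -0.973]
 [ 0.    -0.973  0.231]
 [-1.    -0.    -0.   ]]
shift mm [ 8.2 -0.4 -1.1] turn deg 0.04 cur az -103.3 tilt [ 0.  0. -1.] q6end~ 1.72
```

Call:
{"method": "step_arm", "body": {
  "targets": [
    [[3,0,0],0],
    [[6,0,0],0],
    [[6,0,0],0]
  ]
}}

```text
clock: 12.15
position: [0.5093, -0.0439, -0.025]
ee_rot: [-0.082, 0.702, -0.082, -0.702]
contact_force: [-0.7, -0.1, 0.1]
width: 0.0511
```

Call:
{"method": "step_arm", "body": {
  "targets": [
    [[0,0,0],0],
    [[0,0,0],0],
    [[0,0,0],0],
    [[0,0,0],0],
    [[0,0,0],0],
    [[0,0,0],0]
  ],
  "grip": 1,
  "grip_force": 80
}}

```text
clock: 12.75
position: [0.5098, -0.0439, -0.0246]
ee_rot: [-0.082, 0.703, -0.082, -0.702]
contact_force: [-0.3, 1.3, 5.5]
width: 0.0227
```

Call:
{"method": "step_arm", "body": {
  "targets": [
    [[-5,0,0],0],
    [[-15,0,0],0],
    [[-40,0,0],0],
    [[-80,0,0],0],
    [[-120,0,0],0],
    [[-130,0,0],0],
    [[-130,0,0],0]
  ]
}}

```text
clock: 13.45
position: [0.5105, -0.0442, 0.1069]
ee_rot: [-0.082, 0.704, -0.082, -0.701]
contact_force: [-0.6, -0.5, -2.8]
width: 0.0228
```

```bash
cat >> h.py <<'E'
ST=np.array([.5537,.1445,-.0183])
E
python3 - <<'E'
from h import *
s=show()
S=manip.get_image("scene"); save(S,"h1S.png",(180,90,330,230),5)
h=w(ST,[-.096,-.215,0]); print(h); go([h[0],h[1],.115],ST[2])
E
```

```text
t 13.45 pos [ 0.5105 -0.0442  0.1069] F [-0.6 -0.5 -2.8] w 0.0228 
q [-0.222  0.249  1.78  -0.     1.108  1.581]
tool axes (cols)
 [[ 0.004 -0.231 -0.973]
 [-0.001 -0.973  0.231]
 [-1.    -0.    -0.004]]
[ 0.45378179 -0.0687073   0.        ]
shift mm [-10.   36.9  48. ] turn deg -102.29 cur az -103.3 tilt [ 0. -0. -1.] q6end~ -0.13
```

View pics/h1S.png

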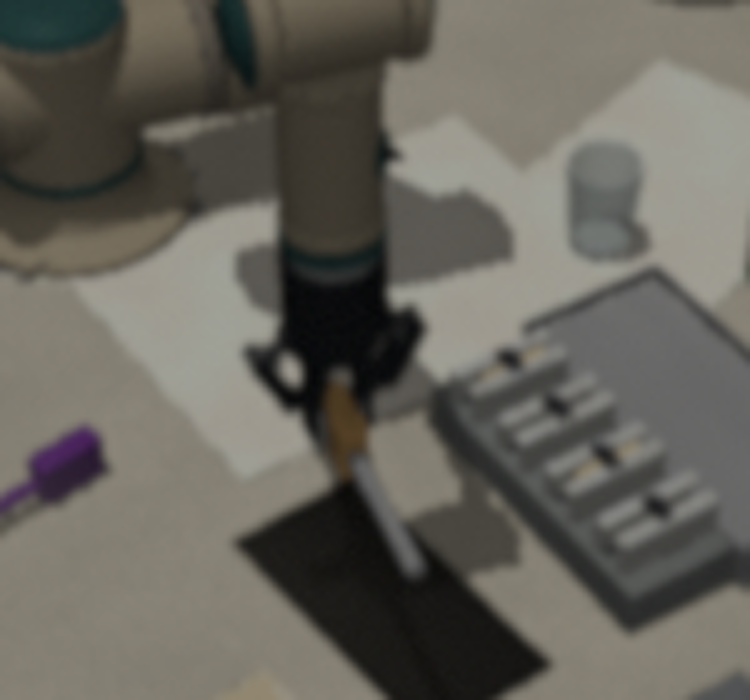

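The rod is held by its handle at (345,420) with the shaft pointing to (415,570), level. Now I rotate and line up with tube 0.

Call:
{"method": "step_arm", "body": {
  "targets": [
    [[-10,37,48],-102.5],
    [[-10,37,48],-102.5],
    [[-10,37,48],-102.5],
    [[-10,37,48],-102.5],
    [[-10,37,48],-102.5],
    [[-10,37,48],-102.5],
    [[-10,37,48],-102.5],
    [[-10,37,48],-102.5],
    [[-10,37,48],-102.5],
    [[-10,37,48],-102.5],
    [[-10,37,48],-102.5],
    [[-10,37,48],-102.5],
    [[-10,37,48],-102.5],
    [[-10,37,48],-102.5],
    [[-10,37,48],-102.5]
  ]
}}

```text
clock: 15.0
position: [0.4534, -0.0686, 0.1141]
ee_rot: [-0.495, -0.504, -0.496, 0.504]
contact_force: [-0.2, -1.1, -2.3]
width: 0.0229
```

Run:
```python
from h import *
s=show()
h=w(ST,[-.096,-.215,0]); go([h[0],h[1],.0125],ST[2])
```

```text
t 15.0 pos [ 0.4534 -0.0686  0.1141] F [-0.2 -1.1 -2.3] w 0.0229 
q [-0.302  0.168  1.87   0.     1.105 -0.286]
tool axes (cols)
 [[-0.002  1.    -0.017]
 [ 0.001 -0.017 -1.   ]
 [-1.    -0.002 -0.001]]
shift mm [1.016e+02 5.000e-01 1.000e-01] turn deg 0.1 cur az -1.0 tilt [-0.002  0.001 -1.   ] q6end~ -0.13
```

Call:
{"method": "step_arm", "body": {
  "targets": [
    [[40,0,0],0],
    [[75,0,0],0],
    [[100,0,0],0],
    [[100,0,0],0],
    [[100,0,0],0]
  ]
}}

```text
clock: 15.5
position: [0.4543, -0.0688, 0.0151]
ee_rot: [-0.496, -0.504, -0.496, 0.504]
contact_force: [0.6, -0.3, -1.3]
width: 0.0229
```

Run:
```python
from h import *
s=show()
S=manip.get_image("scene"); T=manip.get_image("top")
P=s["position"]; A=P+[0,0,.0476]; M=Rq(s["ee_rot"]); d=-M[:,2]  # rod direction = -tool z?
print("rod dir",d)
for p,n,c in((S,"i1S.png",(220,130,330,230)),(T,"i1T.png",(165,180,285,270))):
    q={"image":np.clip(p["image"].astype(float)*1.8,0,255).astype(np.uint8)}
    for X in (A+.15*d, w(ST,[-.096,-.045,.06]),w(ST,[-.096,.045,.06])):
        u=proj(p,X)[0]; cv2.circle(q["image"],(int(round(u[0])),int(round(u[1]))),0,(255,0,0),-1)
    save(q,n,c,6)
```

```text
t 15.5 pos [ 0.4543 -0.0688  0.0151] F [ 0.6 -0.3 -1.3] w 0.0229 
q [-0.302  0.29   2.009  0.     0.843 -0.287]
tool axes (cols)
 [[-0.001  1.    -0.015]
 [ 0.    -0.015 -1.   ]
 [-1.    -0.001 -0.   ]]
rod dir [1.54365802e-02 9.99880817e-01 2.51196285e-04]
```

View pics/i1S.png

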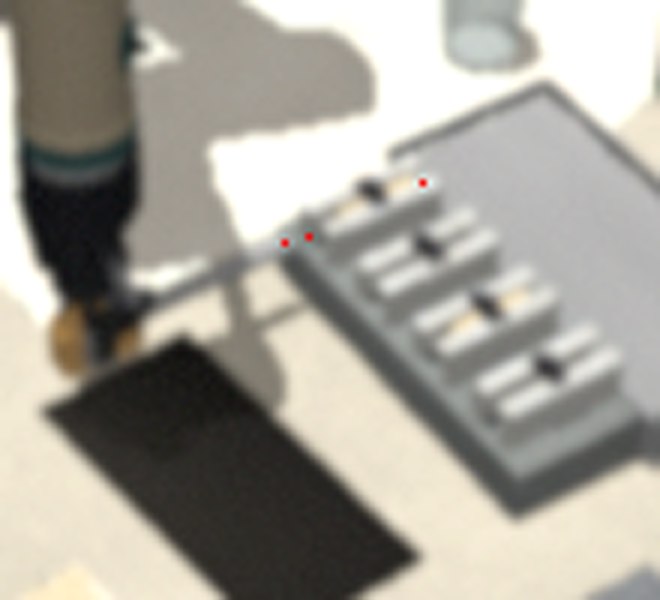

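View pics/i1T.png

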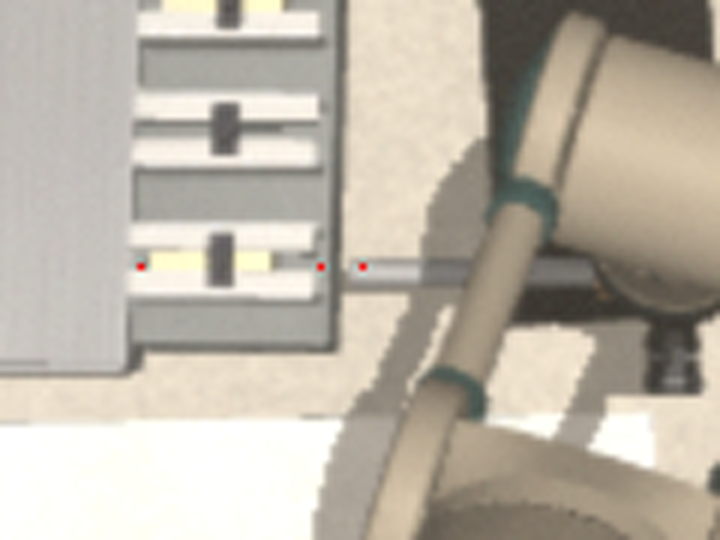

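Call:
{"method": "step_arm", "body": {
  "targets": [
    [[0,2.5,0],0],
    [[0,2.5,-5],0],
    [[0,2.5,-12],0],
    [[0,2.5,-20],0],
    [[0,2.5,-28],0],
    [[0,2.5,-28],0]
  ]
}}

```text
clock: 16.2
position: [0.4566, -0.0395, 0.015]
ee_rot: [0.496, 0.503, 0.497, -0.503]
contact_force: [-0.1, 0.2, -2.5]
width: 0.0227
```

Run:
```python
from h import *
s=show()
S=manip.get_image("scene"); T=manip.get_image("top")
for p,n,c in((S,"i2S.png",(220,130,330,230)),(T,"i2T.png",(165,180,285,270))):
    q={"image":np.clip(p["image"].astype(float)*1.8,0,255).astype(np.uint8)}
    save(q,n,c,6)
```

```text
t 16.2 pos [ 0.4566 -0.0395  0.015 ] F [-0.1  0.2 -2.5] w 0.0227 
q [-2.390e-01  2.890e-01  2.011e+00  1.000e-03  8.420e-01 -2.260e-01]
tool axes (cols)
 [[-0.     1.    -0.013]
 [ 0.001 -0.013 -1.   ]
 [-1.    -0.    -0.001]]
```

View pics/i2S.png

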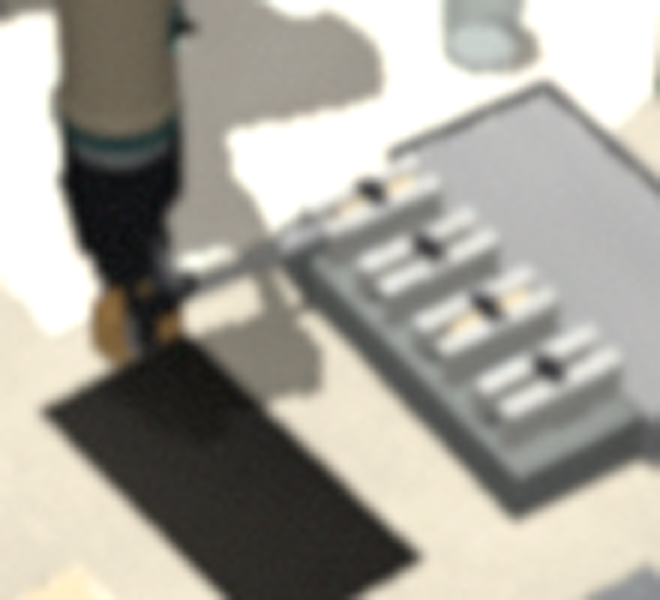

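View pics/i2T.png

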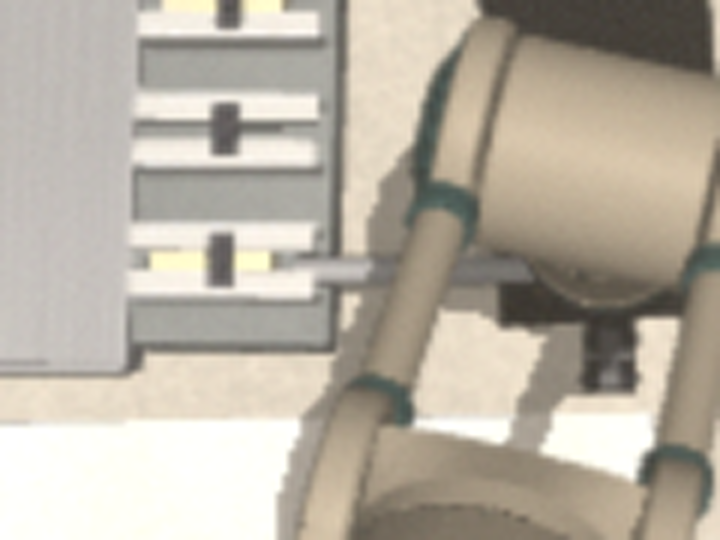

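The tip is in the tube at (275,262) in the top crop, just behind the block. Pushing.

Call:
{"method": "step_arm", "body": {
  "targets": [
    [[0,0,-4],0],
    [[0,0,-8],0],
    [[0,0,-14],0],
    [[0,0,-20],0],
    [[0,0,-26],0],
    [[0,0,-32],0],
    [[0,0,-38],0],
    [[0,0,-38],0]
  ]
}}

```text
clock: 17.1
position: [0.4573, -0.0019, 0.0149]
ee_rot: [0.496, 0.504, 0.497, -0.503]
contact_force: [-0.3, -0.4, -2.2]
width: 0.0228
```

Run:
```python
from h import *
s=show()
T=manip.get_image("top")
q={"image":np.clip(T["image"].astype(float)*1.8,0,255).astype(np.uint8)}
save(q,"i3T.png",(165,180,285,270),6)
```

```text
t 17.1 pos [ 0.4573 -0.0019  0.0149] F [-0.3 -0.4 -2.2] w 0.0228 
q [-1.570e-01  2.880e-01  2.013e+00  1.000e-03  8.410e-01 -1.440e-01]
tool axes (cols)
 [[-0.     1.    -0.014]
 [ 0.001 -0.014 -1.   ]
 [-1.    -0.    -0.001]]
```

View pics/i3T.png

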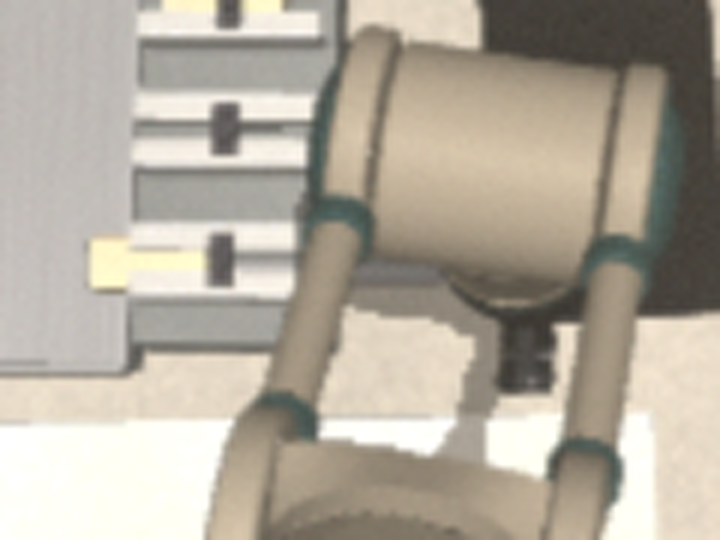

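Call:
{"method": "step_arm", "body": {
  "targets": [
    [[0,0,-6],0],
    [[0,0,-12],0],
    [[0,0,-18],0],
    [[0,0,-24],0],
    [[0,0,-30],0],
    [[0,0,-36],0],
    [[0,0,-40],0],
    [[0,0,-40],0]
  ]
}}

```text
clock: 17.95
position: [0.4581, 0.0378, 0.015]
ee_rot: [0.496, 0.504, 0.497, -0.503]
contact_force: [-0.2, -0.3, -1.7]
width: 0.0231
```

Run:
```python
from h import *
s=show()
T=manip.get_image("top")
q={"image":np.clip(T["image"].astype(float)*1.8,0,255).astype(np.uint8)}
save(q,"i4T.png",(145,180,265,270),6)
S=manip.get_image("scene");q={"image":np.clip(S["image"].astype(float)*1.8,0,255).astype(np.uint8)}
save(q,"i4S.png",(220,130,330,230),6)
```

```text
t 17.95 pos [0.4581 0.0378 0.015 ] F [-0.2 -0.3 -1.7] w 0.0231 
q [-0.07   0.29   2.009  0.     0.843 -0.056]
tool axes (cols)
 [[-0.     1.    -0.014]
 [ 0.    -0.014 -1.   ]
 [-1.    -0.    -0.   ]]
```

View pics/i4T.png

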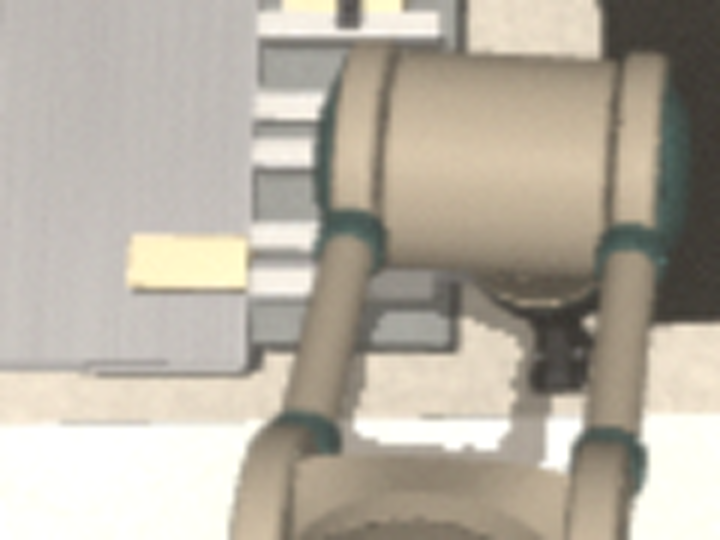

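View pics/i4S.png

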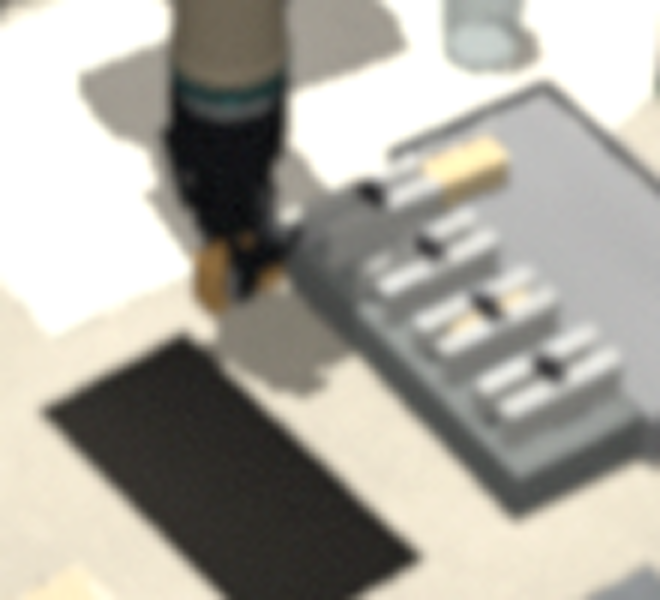

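Call:
{"method": "step_arm", "body": {
  "targets": [
    [[0,0,-5],0],
    [[0,0,-9],0],
    [[0,0,-9],0]
  ]
}}

```text
clock: 18.35
position: [0.4583, 0.0466, 0.015]
ee_rot: [0.496, 0.504, 0.496, -0.503]
contact_force: [-0.3, -0.2, -2.6]
width: 0.0231
```

Run:
```python
from h import *
s=show()
T=manip.get_image("top")
q={"image":np.clip(T["image"].astype(float)*1.8,0,255).astype(np.uint8)}
save(q,"i5T.png",(145,180,265,270),6)
c=lambda u,v:(145+u/6,180+v/6)
```

```text
t 18.35 pos [0.4583 0.0466 0.015 ] F [-0.3 -0.2 -2.6] w 0.0231 
q [-0.05   0.292  2.007  0.     0.843 -0.036]
tool axes (cols)
 [[ 0.     1.    -0.014]
 [ 0.    -0.014 -1.   ]
 [-1.     0.    -0.   ]]
```

View pics/i5T.png

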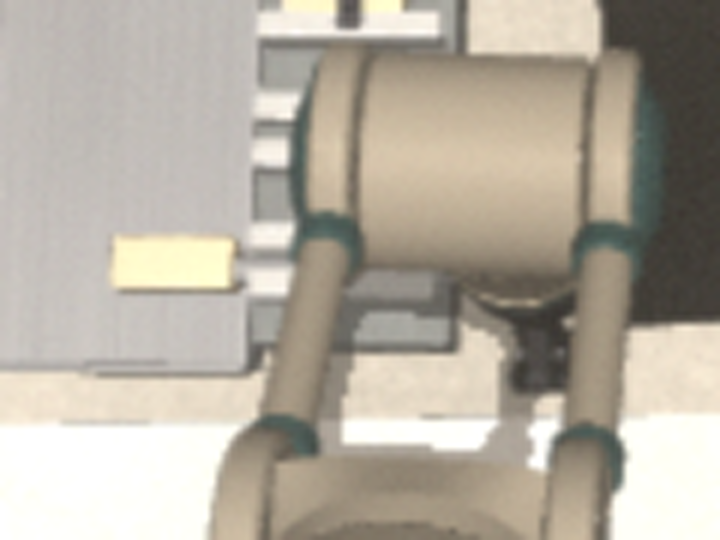

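The block is clear of the tube, with a gap to the mouth at u≈236–247. Withdraw and shift to tube 2.

Call:
{"method": "step_arm", "body": {
  "targets": [
    [[0,0,20],0],
    [[0,0,50],0],
    [[0,0,90],0],
    [[0,0,120],0],
    [[0,0,125],0],
    [[0,0,125],0],
    [[0,0,125],0],
    [[0,40,125],0],
    [[0,85,125],0],
    [[0,128,125],0],
    [[0,128,125],0],
    [[0,128,125],0],
    [[0,128,125],0]
  ]
}}

```text
clock: 19.7
position: [0.5826, -0.0793, 0.0144]
ee_rot: [-0.496, -0.503, -0.498, 0.504]
contact_force: [0.3, 0.7, -2.0]
width: 0.0228
```

Run:
```python
from h import *
s=show()
T=manip.get_image("top"); S=manip.get_image("scene")
P=s["position"]; A=P+[0,0,.0476]; M=Rq(s["ee_rot"]); d=-M[:,2]
for p,n,c in((S,"j1S.png",(220,130,330,230)),(T,"j1T.png",(165,140,285,230))):
    q={"image":np.clip(p["image"].astype(float)*1.8,0,255).astype(np.uint8)}
    for X in (A+.157*d, w(ST,[.032,-.045,.06]),w(ST,[.032,.045,.06])):
        u=proj(p,X)[0]; cv2.circle(q["image"],(int(round(u[0])),int(round(u[1]))),0,(255,0,0),-1)
    save(q,n,c,6)
```

```text
t 19.7 pos [ 0.5826 -0.0793  0.0144] F [ 0.3  0.7 -2. ] w 0.0228 
q [-0.254  0.45   1.728  0.     0.967 -0.241]
tool axes (cols)
 [[-0.003  1.    -0.013]
 [ 0.001 -0.013 -1.   ]
 [-1.    -0.003 -0.001]]
```

View pics/j1S.png

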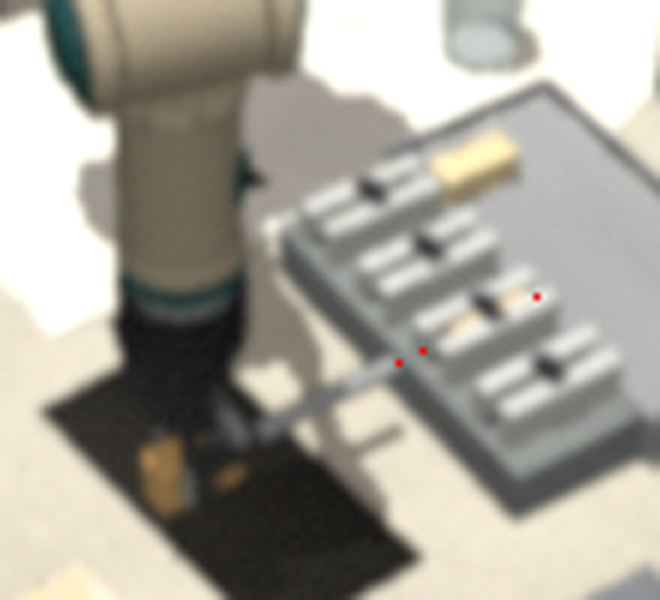

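View pics/j1T.png

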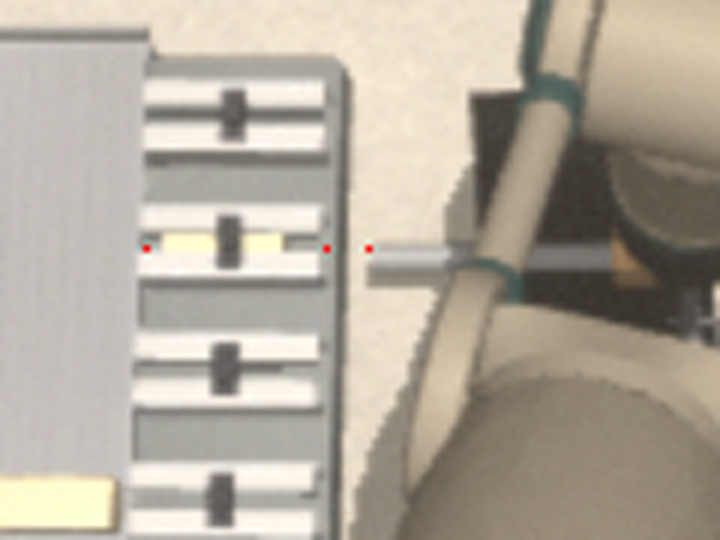

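Call:
{"method": "step_arm", "body": {
  "targets": [
    [[0,0,0],0],
    [[0,0,0],0],
    [[0,0,0],0],
    [[0,0,0],0]
  ]
}}

```text
clock: 20.2
position: [0.5844, -0.0809, 0.0152]
ee_rot: [0.496, 0.504, 0.496, -0.504]
contact_force: [0.0, -0.3, -2.0]
width: 0.0232
```

Run:
```python
from h import *
s=show()
T=manip.get_image("top")
P=s["position"]; A=P+[0,0,.0476]; M=Rq(s["ee_rot"]); d=-M[:,2]
for p,n,c in((T,"j2T.png",(205,160,285,220)),):
    q={"image":np.clip(p["image"].astype(float)*1.8,0,255).astype(np.uint8)}
    for X in (A+.157*d, A+.06*d, w(ST,[.032,-.045,.06]),w(ST,[.032,.045,.06])):
        u=proj(p,X)[0]; print(u); cv2.circle(q["image"],(int(round(u[0])),int(round(u[1]))),0,(255,0,0),-1)
    save(q,n,c,10)
```

```text
t 20.2 pos [ 0.5844 -0.0809  0.0152] F [ 0.  -0.3 -2. ] w 0.0232 
q [-0.255  0.449  1.726  0.     0.966 -0.241]
tool axes (cols)
 [[ 0.     1.    -0.015]
 [ 0.    -0.015 -1.   ]
 [-1.     0.    -0.   ]]
[226.74752052 180.45778296]
[259.25051894 180.35021098]
[219.22918061 181.40247926]
[189.25994041 181.40269346]
```

View pics/j2T.png

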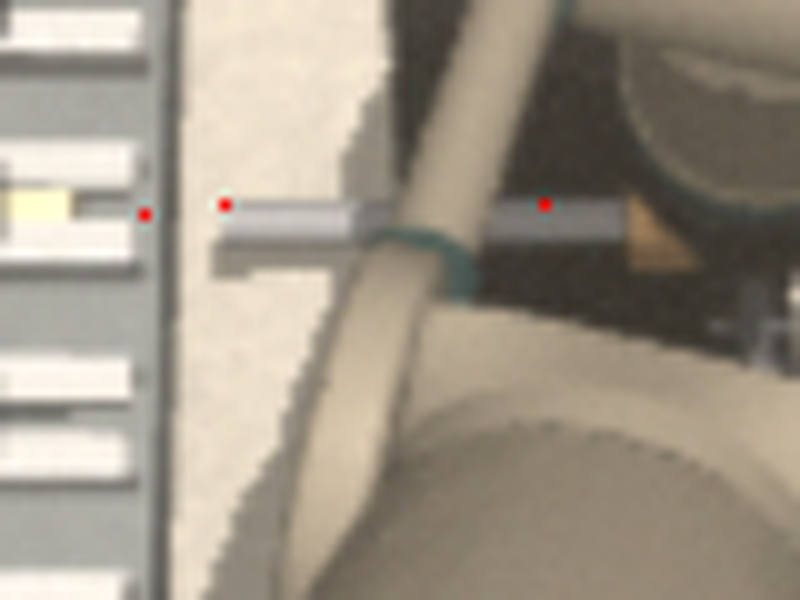

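Call:
{"method": "step_arm", "body": {
  "targets": [
    [[0,1.5,0],0],
    [[0,1.5,-8],0],
    [[0,1.5,-18],0],
    [[0,1.5,-28],0],
    [[0,1.5,-34],0],
    [[0,1.5,-40],0],
    [[0,1.5,-46],0],
    [[0,1.5,-52],0],
    [[0,1.5,-58],0],
    [[0,1.5,-64],0],
    [[0,1.5,-64],0]
  ]
}}

```text
clock: 21.35
position: [0.5873, -0.0168, 0.0152]
ee_rot: [0.497, 0.504, 0.496, -0.504]
contact_force: [-0.2, -0.4, -2.3]
width: 0.023
```

Run:
```python
from h import *
s=show()
T=manip.get_image("top"); S=manip.get_image("scene")
for p,n,c in((S,"j3S.png",(220,130,330,230)),(T,"j3T.png",(165,140,285,230))):
    q={"image":np.clip(p["image"].astype(float)*1.8,0,255).astype(np.uint8)}
    save(q,n,c,6)
```

```text
t 21.35 pos [ 0.5873 -0.0168  0.0152] F [-0.2 -0.4 -2.3] w 0.023 
q [-1.470e-01  4.460e-01  1.732e+00 -1.000e-03  9.630e-01 -1.320e-01]
tool axes (cols)
 [[ 0.001  1.    -0.014]
 [-0.001 -0.014 -1.   ]
 [-1.     0.001  0.001]]
```

View pics/j3T.png

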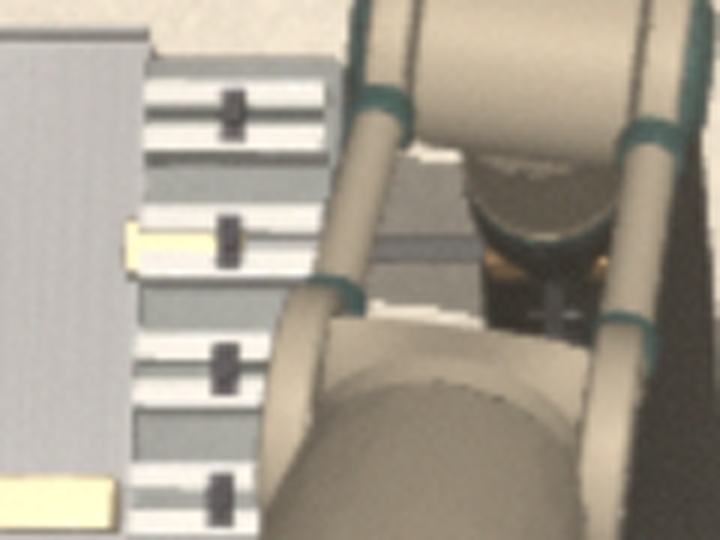

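The block in tube 2 is moving: its front is at (125,247), past the far mouth. Continuing the push.

Call:
{"method": "step_arm", "body": {
  "targets": [
    [[0,0,-6],0],
    [[0,0,-12],0],
    [[0,0,-18],0],
    [[0,0,-24],0],
    [[0,0,-30],0],
    [[0,0,-36],0],
    [[0,0,-42],0],
    [[0,0,-48],0],
    [[0,0,-54],0],
    [[0,0,-60],0],
    [[0,0,-60],0],
    [[0,0,-60],0]
  ]
}}

```text
clock: 22.65
position: [0.5878, 0.0434, 0.015]
ee_rot: [0.496, 0.504, 0.496, -0.504]
contact_force: [0.2, 0.3, -2.0]
width: 0.0233
```

Run:
```python
from h import *
s=show()
T=manip.get_image("top"); S=manip.get_image("scene")
for p,n,c in((S,"j4S.png",(220,130,330,230)),(T,"j4T.png",(145,140,265,230))):
    q={"image":np.clip(p["image"].astype(float)*1.8,0,255).astype(np.uint8)}
    save(q,n,c,6)
```

```text
t 22.65 pos [0.5878 0.0434 0.015 ] F [ 0.2  0.3 -2. ] w 0.0233 
q [-0.044  0.449  1.727 -0.     0.965 -0.03 ]
tool axes (cols)
 [[ 0.     1.    -0.014]
 [-0.    -0.014 -1.   ]
 [-1.     0.     0.   ]]
```

View pics/j4T.png

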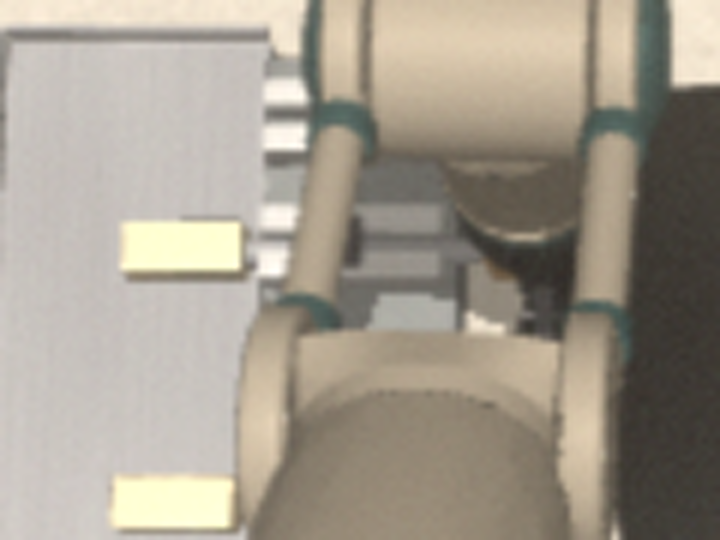

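Both blocks are on the tray: centres at about (180,247) and (172,503) in the crop, each with a gap to its tube. Now I withdraw, raise and lay the rod on the middle of the mat.

Call:
{"method": "step_arm", "body": {
  "targets": [
    [[0,0,20],0],
    [[0,0,50],0],
    [[0,0,90],0],
    [[0,0,125],0],
    [[0,0,135],0],
    [[0,0,135],0],
    [[-30,0,135],0],
    [[-70,0,135],0],
    [[-100,0,135],0],
    [[-100,0,135],0],
    [[-100,0,135],0]
  ]
}}

```text
clock: 23.85
position: [0.5857, -0.0904, 0.1153]
ee_rot: [0.497, 0.504, 0.497, -0.503]
contact_force: [-0.2, 0.0, -2.2]
width: 0.0228
```

Run:
```python
from h import *
s=show(); go([.497,-.037,.115],np.radians(-87))
```

```text
t 23.85 pos [ 0.5857 -0.0904  0.1153] F [-0.2  0.  -2.2] w 0.0228 
q [-2.710e-01  3.560e-01  1.594e+00  1.000e-03  1.191e+00 -2.580e-01]
tool axes (cols)
 [[ 0.001  1.    -0.013]
 [ 0.001 -0.013 -1.   ]
 [-1.     0.001 -0.001]]
shift mm [  0.2 -89.4 -52.2] turn deg 86.23 cur az -0.8 tilt [ 0.001  0.001 -1.   ] q6end~ 1.44
```

Call:
{"method": "step_arm", "body": {
  "targets": [
    [[0,-89,-52],86],
    [[0,-89,-52],86],
    [[0,-89,-52],86],
    [[0,-89,-52],86],
    [[0,-89,-52],86],
    [[0,-89,-52],86],
    [[0,-89,-52],86],
    [[0,-89,-52],86],
    [[0,-89,-52],86],
    [[0,-89,-52],86],
    [[0,-89,-52],86],
    [[0,-89,-52],86],
    [[0,-89,-52],86]
  ]
}}

```text
clock: 25.15
position: [0.497, -0.0381, 0.1142]
ee_rot: [-0.02, -0.706, -0.021, 0.707]
contact_force: [0.1, -0.3, -1.0]
width: 0.023
```

Call:
{"method": "step_arm", "body": {
  "targets": [
    [[40,0,0],0],
    [[80,0,0],0],
    [[110,0,0],0],
    [[125,0,0],0],
    [[132,0,0],0],
    [[136,0,0],0],
    [[136,0,0],0]
  ]
}}

```text
clock: 25.85
position: [0.498, -0.0385, -0.0208]
ee_rot: [0.02, 0.707, 0.02, -0.707]
contact_force: [-0.7, -0.4, -1.6]
width: 0.0232
```

Run:
```python
from h import *
s=show()
T=manip.get_image("top"); S=manip.get_image("scene")
for p,n,c in((S,"k1S.png",(195,140,315,240)),(T,"k1T.png",(205,140,325,240))):
    q={"image":np.clip(p["image"].astype(float)*1.8,0,255).astype(np.uint8)}
    save(q,n,c,6)
```

```text
t 25.85 pos [ 0.498  -0.0385 -0.0208] F [-0.7 -0.4 -1.6] w 0.0232 
q [-0.217  0.39   1.966  0.     0.785  1.298]
tool axes (cols)
 [[ 0.001  0.056 -0.998]
 [-0.    -0.998 -0.056]
 [-1.     0.    -0.001]]
```

View pics/k1S.png

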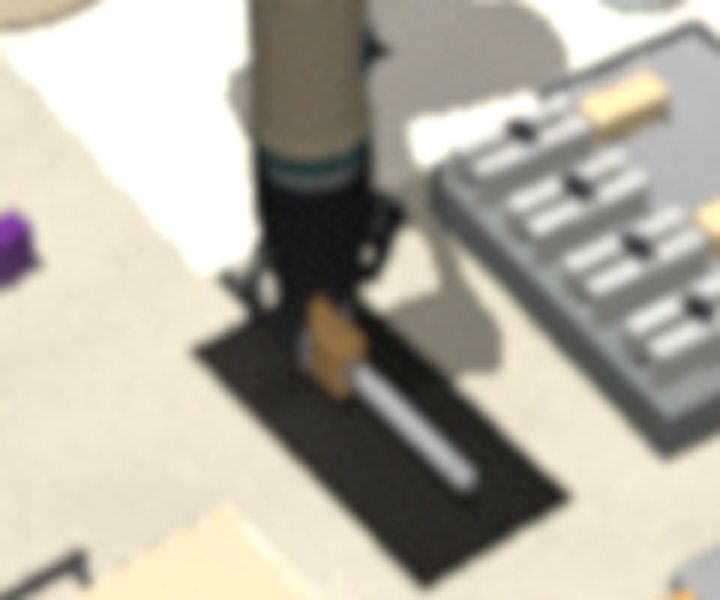

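View pics/k1T.png

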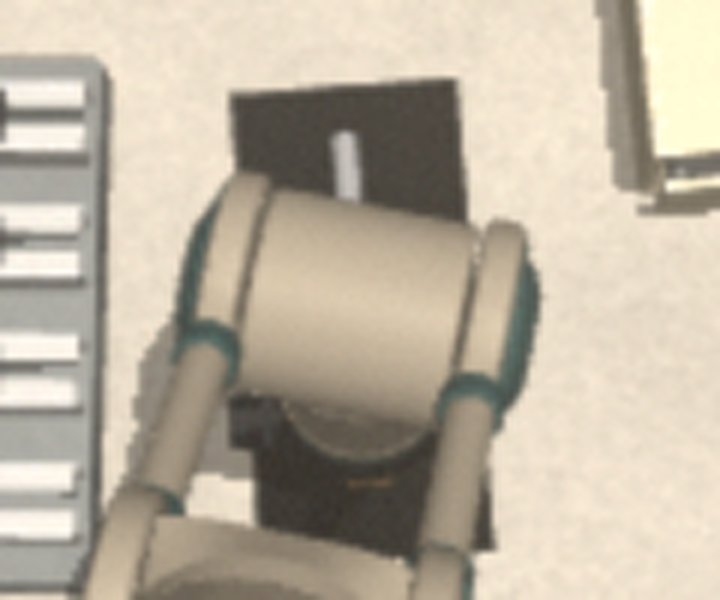

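The rod is above the middle of the mat, tip at (345,135) in the top crop. Lower the last 4 mm and release.

Call:
{"method": "step_arm", "body": {
  "targets": [
    [[2,0,0],0],
    [[4,0,0],0],
    [[4,0,0],0]
  ]
}}

```text
clock: 26.25
position: [0.4983, -0.0386, -0.0246]
ee_rot: [0.02, 0.707, 0.019, -0.706]
contact_force: [0.2, 0.3, -0.4]
width: 0.023
```

Call:
{"method": "step_arm", "body": {
  "targets": [
    [[0,0,0],0],
    [[0,0,0],0],
    [[0,0,0],0],
    [[0,0,0],0],
    [[-20,0,0],0],
    [[-50,0,0],0],
    [[-90,0,0],0],
    [[-130,0,0],0],
    [[-160,0,0],0],
    [[-160,0,0],0]
  ],
  "grip": 0.4
}}

```text
clock: 27.25
position: [0.501, -0.0391, 0.1395]
ee_rot: [0.02, 0.71, 0.019, -0.703]
contact_force: [-0.2, 0.7, 0.6]
width: 0.0511
```

Run:
```python
from h import *
s=show()
cab=np.array([.6277+.002,-.3079,.0645])
h=np.array([.5825,-.3087]); az=.0645
gotip([h[0],h[1],.12],az); gotip([h[0],h[1],.12],az-np.pi)
```

```text
t 27.25 pos [ 0.501  -0.0391  0.1395] F [-0.2  0.7  0.6] w 0.0511 
q [-0.217  0.202  1.755  0.     1.175  1.299]
tool axes (cols)
 [[ 0.01   0.055 -0.998]
 [-0.002 -0.998 -0.055]
 [-1.     0.003 -0.01 ]]
shift mm [ 55.9 273.5 -66. ] turn deg -90.53 cur az -86.8 tilt [ 0.01  -0.002 -1.   ] q6end~ -0.55
shift mm [ 55.9 273.5 -66. ] turn deg 89.47 cur az -86.8 tilt [ 0.01  -0.002 -1.   ] q6end~ 2.59
```

Call:
{"method": "step_arm", "body": {
  "targets": [
    [[0,274,-72],-90.5],
    [[0,274,-72],-90.5],
    [[0,274,-72],-90.5],
    [[0,274,-72],-90.5],
    [[0,274,-72],-90.5],
    [[0,274,-72],-90.5],
    [[0,274,-72],-90.5],
    [[0,274,-72],-90.5],
    [[0,274,-72],-90.5],
    [[0,274,-72],-90.5],
    [[0,274,-72],-90.5],
    [[0,274,-72],-90.5],
    [[0,274,-72],-90.5],
    [[0,274,-72],-90.5]
  ],
  "grip": 0.65
}}

```text
clock: 28.65
position: [0.5843, -0.3079, 0.1344]
ee_rot: [0.515, 0.484, 0.516, -0.484]
contact_force: [-0.8, -0.2, 0.7]
width: 0.0298
```

Call:
{"method": "step_arm", "body": {
  "targets": [
    [[30,0,0],0],
    [[60,0,0],0],
    [[75,0,0],0],
    [[75,0,0],0],
    [[75,0,0],0]
  ]
}}

```text
clock: 29.15
position: [0.5848, -0.3082, 0.0602]
ee_rot: [0.516, 0.484, 0.516, -0.484]
contact_force: [-0.4, 0.7, 0.1]
width: 0.0296
```

Run:
```python
from h import *
s=show()
T=manip.get_image("top"); S=manip.get_image("scene")
P=s["position"]+[0,0,OFF]
for p,n in((S,"l1S.png"),(T,"l1T.png")):
    q={"image":np.clip(p["image"].astype(float)*1.8,0,255).astype(np.uint8)}
    for X in (P,[P[0],P[1],.045]):
        u=proj(p,X)[0]; cv2.circle(q["image"],(int(round(u[0])),int(round(u[1]))),0,(255,0,0),-1)
    u0,v0=int(u[0]),int(u[1])
    save(q,n,(u0-40,v0-40,u0+40,v0+40),9)
q={"image":np.clip(T["image"].astype(float)*1.8,0,255).astype(np.uint8)};save(q,"l1M.png",(205,140,325,240),5)
```

```text
t 29.15 pos [ 0.5848 -0.3082  0.0602] F [-0.4  0.7  0.1] w 0.0296 
q [-0.59   0.496  1.505  0.     1.14  -0.654]
tool axes (cols)
 [[ 0.     0.998  0.063]
 [-0.     0.063 -0.998]
 [-1.     0.     0.   ]]
```

View pics/l1S.png

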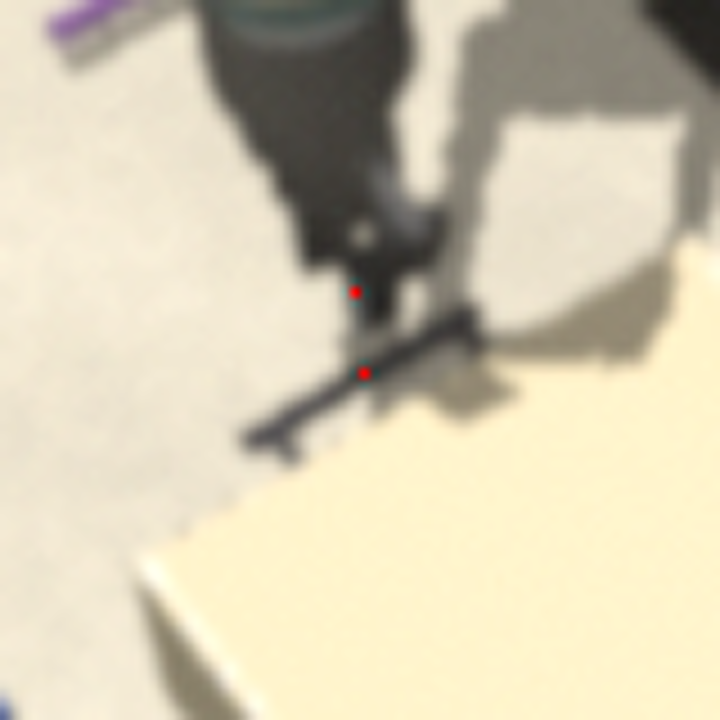

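View pics/l1T.png

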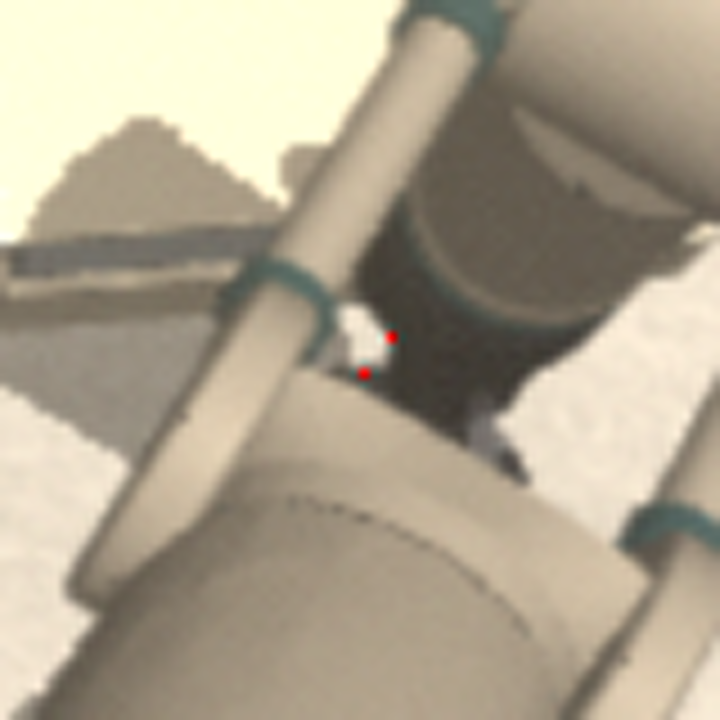

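View pics/l1M.png

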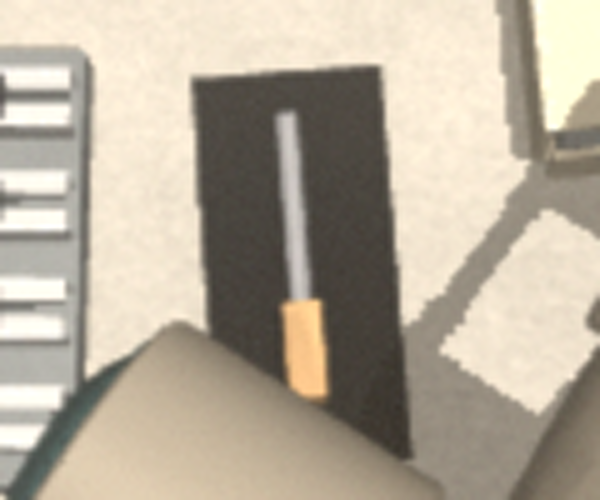

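The rod lies along the middle of the mat (tip (288,112), handle (305,350) in the crop). The point below the gripper at bar height, (364,373) in the scene crop, is right on the bar. Descend over it.

Call:
{"method": "step_arm", "body": {
  "targets": [
    [[15,0,0],0],
    [[28,0,0],0],
    [[38,0,0],0],
    [[46,0,0],0],
    [[46,0,0],0]
  ]
}}

```text
clock: 29.75
position: [0.5837, -0.3075, 0.0126]
ee_rot: [0.515, 0.484, 0.517, -0.484]
contact_force: [-0.5, 1.0, 0.3]
width: 0.0297
```

Call:
{"method": "step_arm", "body": {
  "targets": [
    [[8,0,0],0],
    [[14,0,0],0],
    [[18,0,0],0],
    [[18,0,0],0]
  ]
}}

```text
clock: 30.15
position: [0.5837, -0.3077, -0.0048]
ee_rot: [0.515, 0.484, 0.516, -0.484]
contact_force: [-0.6, 0.4, 0.5]
width: 0.0298
```

Call:
{"method": "step_arm", "body": {
  "targets": [
    [[0,0,0],0],
    [[0,0,0],0],
    [[0,0,0],0],
    [[0,0,0],0],
    [[0,0,0],0]
  ],
  "grip": 1,
  "grip_force": 40
}}

```text
clock: 30.65
position: [0.585, -0.3082, -0.0038]
ee_rot: [0.516, 0.484, 0.515, -0.484]
contact_force: [0.4, 1.0, 1.0]
width: 0.0096
```

Call:
{"method": "step_arm", "body": {
  "targets": [
    [[0,-8,0],0],
    [[0,-20,0],0],
    [[0,-35,0],0],
    [[0,-50,0],0],
    [[0,-65,0],0],
    [[0,-80,0],0],
    [[0,-95,0],0],
    [[0,-110,0],0],
    [[0,-120,0],0],
    [[0,-128,0],0],
    [[0,-128,0],0],
    [[0,-128,0],0]
  ]
}}

```text
clock: 31.85
position: [0.4562, -0.3165, -0.0038]
ee_rot: [0.516, 0.483, 0.516, -0.484]
contact_force: [-2.1, -1.7, 3.3]
width: 0.0094
```

Run:
```python
from h import *
s=show()
T=manip.get_image("top"); S=manip.get_image("scene")
save(T,"m1T.png",(270,70,430,230),4.5); save(S,"m1S.png",(130,180,290,320),4.5)
```

```text
t 31.85 pos [ 0.4562 -0.3165 -0.0038] F [-2.1 -1.7  3.3] w 0.0094 
q [-7.310e-01  4.310e-01  1.824e+00 -1.000e-03  8.870e-01 -7.950e-01]
tool axes (cols)
 [[-0.001  0.998  0.064]
 [-0.     0.064 -0.998]
 [-1.    -0.001  0.   ]]
```

View pics/m1T.png

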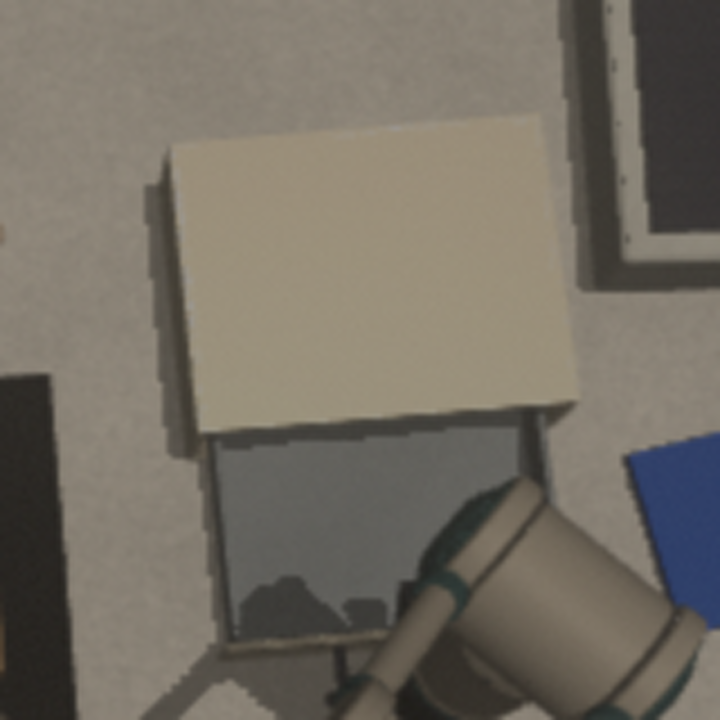

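View pics/m1S.png

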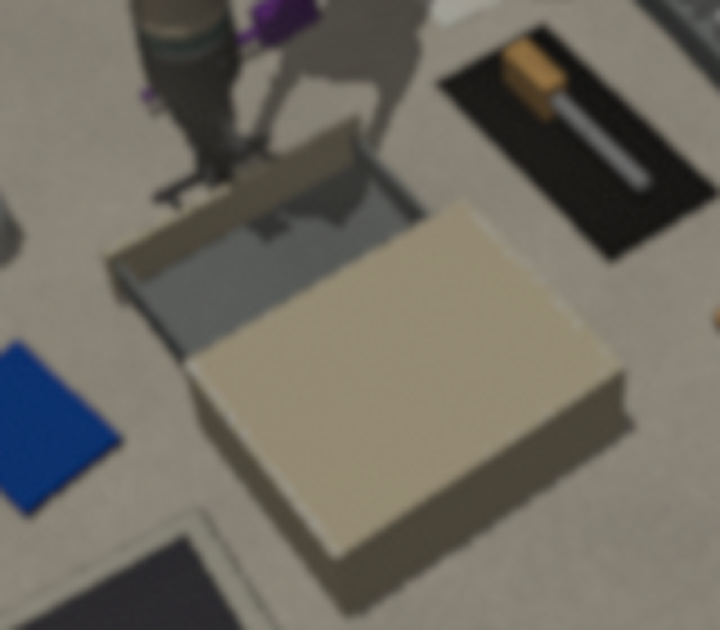

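Call:
{"method": "step_arm", "body": {
  "targets": [
    [[0,0,0],0],
    [[0,0,0],0],
    [[0,0,0],0],
    [[-20,0,0],0],
    [[-60,0,0],0],
    [[-110,0,0],0],
    [[-150,0,0],0],
    [[-160,0,0],0],
    [[-160,0,0],0]
  ],
  "grip": 0.65
}}

```text
clock: 32.85
position: [0.4578, -0.3167, 0.1577]
ee_rot: [0.517, 0.484, 0.514, -0.484]
contact_force: [-0.5, -0.1, -1.1]
width: 0.0296
```

Run:
```python
from h import *
s=show()
T=manip.get_image("top"); S=manip.get_image("scene")
for p,n,c in((T,"n1T.png",(135,140,235,240)),(S,"n1S.png",(265,130,365,220))):
    q={"image":np.clip(p["image"].astype(float)*1.6,0,255).astype(np.uint8)}; save(q,n,c,7)
for nm,p in(("T",T),("S",S)):
    print(nm,[(np.round(d["xyz"],3).tolist(),round(d["confidence"],2)) for d in manip.search_frame(p,"wax0_mid")])
    for d in manip.regions_of(p,"wax0_mid"):
        m=d["region"].astype(np.uint8); r=cv2.minAreaRect(np.argwhere(m)[:,::-1].astype(np.float32)); print("  reg",m.sum(),np.round(r[0],1),np.round(r[1],1),round(r[2],1),round(d["confidence"],2), unproj(p,r[0],.070 if nm=="T" else .062).round(4))
```

```text
t 32.85 pos [ 0.4578 -0.3167  0.1577] F [-0.5 -0.1 -1.1] w 0.0296 
q [-0.73   0.271  1.611  0.     1.257 -0.795]
tool axes (cols)
 [[ 0.003  0.998  0.064]
 [-0.002  0.064 -0.998]
 [-1.     0.003  0.002]]
T [([0.465, 0.234, 0.067], 0.72)]
  reg 212 [173.5 223.5] [ 9. 21.] 90.0 0.63 [[0.4596 0.2315 0.07  ]]
S [([0.478, 0.232, 0.066], 0.68)]
  reg 118 [299.5 158. ] [ 8.5 14.3] 63.4 0.45 [[0.4709 0.2319 0.062 ]]
```

View pics/n1T.png

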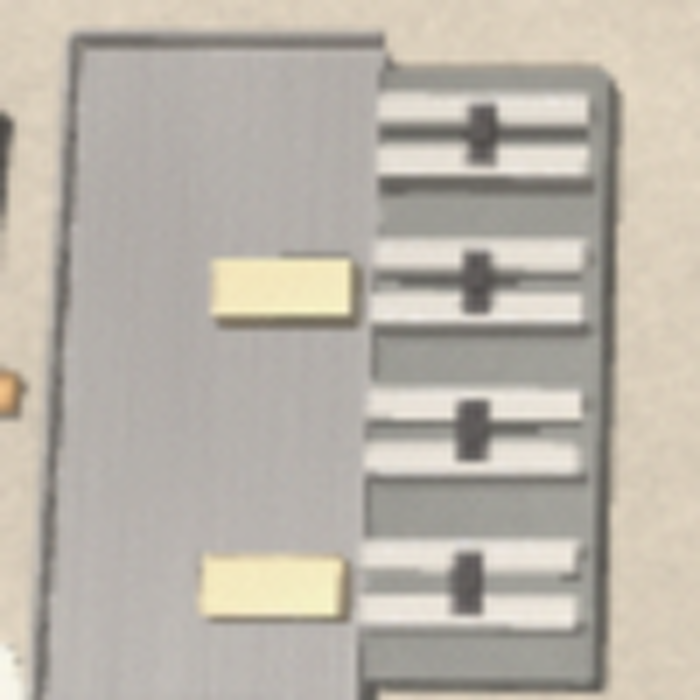

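View pics/n1S.png

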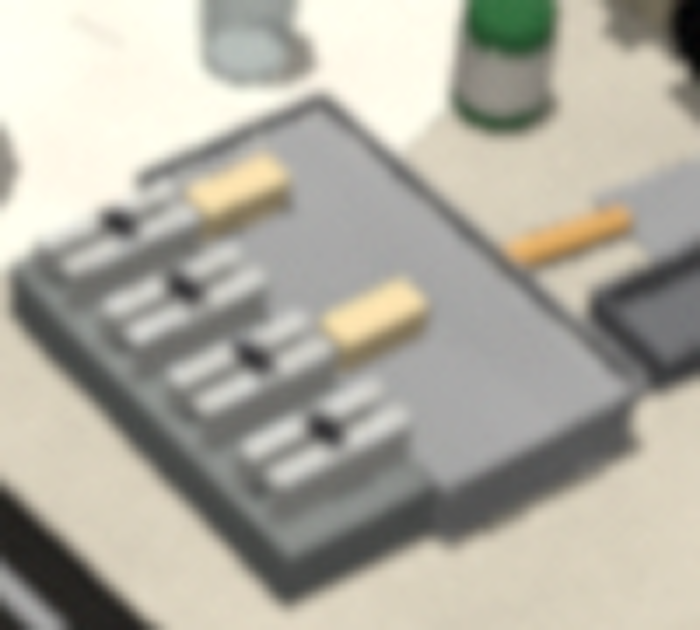

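Run:
```python
from h import *
T=manip.get_image("top")
b0=unproj(T,(173.8,223.9),.070)[0]; b2=unproj(T,(175.5,181.3),.070)[0]
print(b0,b2, w(ST,[-.096,.083,0]),w(ST,[.032,.083,0]))
go([.4605,b0[1],.1577],ST[2])
```

```text
[0.45839717 0.23055908 0.07      ] [0.58548711 0.22817038 0.07      ] [0.45923489 0.2292428  0.        ] [0.58721346 0.22690054 0.        ]
shift mm [  -2.1   39.2 -544.8] turn deg 4.71 cur az 3.7 tilt [-0.002  0.002 -1.   ] q6end~ 0.48
```

Call:
{"method": "step_arm", "body": {
  "targets": [
    [[0,39,-545],4.7],
    [[0,39,-545],4.7],
    [[0,39,-545],4.7],
    [[0,39,-545],4.7],
    [[0,39,-545],4.7],
    [[0,39,-545],4.7],
    [[0,39,-545],4.7],
    [[0,39,-545],4.7],
    [[0,39,-545],4.7],
    [[0,39,-545],4.7],
    [[0,39,-545],4.7],
    [[0,39,-545],4.7],
    [[0,39,-545],4.7],
    [[0,39,-545],4.7],
    [[0,39,-545],4.7]
  ],
  "grip": 0.4
}}

```text
clock: 34.7
position: [0.4609, 0.2287, 0.1558]
ee_rot: [-0.495, -0.505, -0.495, 0.505]
contact_force: [0.2, -0.5, -0.2]
width: 0.0509
```

Run:
```python
from h import *
s=show(); go([.4605,.230,.060],ST[2])
```

```text
t 34.7 pos [0.4609 0.2287 0.1558] F [ 0.2 -0.5 -0.2] w 0.0509 
q [ 0.326  0.213  1.696 -0.     1.233  0.346]
tool axes (cols)
 [[-0.001  1.    -0.02 ]
 [-0.001 -0.02  -1.   ]
 [-1.    -0.001  0.001]]
shift mm [95.8 -0.4 -1.3] turn deg -0.1 cur az -1.2 tilt [-0.001 -0.001 -1.   ] q6end~ 0.48
```

Call:
{"method": "step_arm", "body": {
  "targets": [
    [[35,0,-1],0],
    [[70,0,-1],0],
    [[90,0,-1],0],
    [[96,0,-1],0],
    [[96,0,-1],0]
  ]
}}

```text
clock: 35.2
position: [0.4608, 0.23, 0.0596]
ee_rot: [-0.495, -0.504, -0.495, 0.505]
contact_force: [-0.4, 0.0, 0.5]
width: 0.0511
```

Run:
```python
from h import *
s=show()
S=manip.get_image("scene")
q={"image":np.clip(S["image"].astype(float)*1.6,0,255).astype(np.uint8)}; save(q,"o1S.png",(265,110,365,200),7)
```

```text
t 35.2 pos [0.4608 0.23   0.0596] F [-0.4  0.   0.5] w 0.0511 
q [ 0.328  0.305  1.836 -0.     1.002  0.348]
tool axes (cols)
 [[-0.001  1.    -0.02 ]
 [-0.001 -0.02  -1.   ]
 [-1.    -0.001  0.001]]
```

View pics/o1S.png

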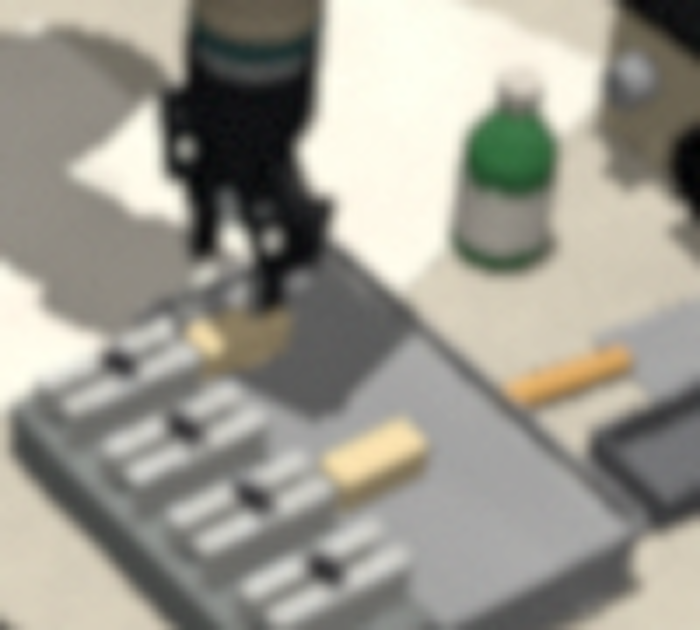

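The open fingers straddle the block at (245,340) along its length. Descend and grip.

Call:
{"method": "step_arm", "body": {
  "targets": [
    [[15,0,0],0],
    [[28,0,0],0],
    [[37,0,0],0],
    [[42,0,0],0],
    [[42,0,0],0]
  ]
}}

```text
clock: 35.75
position: [0.4612, 0.2311, 0.0181]
ee_rot: [0.495, 0.505, 0.495, -0.504]
contact_force: [-0.9, -0.2, 0.7]
width: 0.0514
```

Call:
{"method": "step_arm", "body": {
  "targets": [
    [[0,0,0],0],
    [[0,0,0],0],
    [[0,0,0],0],
    [[0,0,0],0],
    [[0,0,0],0]
  ],
  "grip": 1,
  "grip_force": 40
}}

```text
clock: 36.25
position: [0.4619, 0.2315, 0.0189]
ee_rot: [0.496, 0.505, 0.495, -0.504]
contact_force: [0.6, 0.2, 5.4]
width: 0.0251
```

Call:
{"method": "step_arm", "body": {
  "targets": [
    [[-5,0,0],0],
    [[-20,0,0],0],
    [[-50,0,0],0],
    [[-90,0,0],0],
    [[-130,0,0],0],
    [[-140,0,0],0],
    [[-140,0,0],0]
  ]
}}

```text
clock: 36.95
position: [0.4618, 0.2315, 0.1596]
ee_rot: [0.496, 0.506, 0.495, -0.503]
contact_force: [0.4, -1.3, -1.1]
width: 0.025
```

Run:
```python
from h import *
s=show()
S=manip.get_image("scene")
q={"image":np.clip(S["image"].astype(float)*1.6,0,255).astype(np.uint8)}; save(q,"o2S.png",(235,70,365,200),5)
H=np.array([.4562,-.3165,.0640]) # bar pose
for xy in((.105,.05),(.105,-.05)): print(w(H,[xy[0],xy[1],0]))
t=w(H,[.105,.05,0]); go([t[0],t[1],.157],.064)
```

```text
t 36.95 pos [0.4618 0.2315 0.1596] F [ 0.4 -1.3 -1.1] w 0.025 
q [0.33  0.21  1.69  0.    1.238 0.348]
tool axes (cols)
 [[ 0.003  1.    -0.018]
 [ 0.001 -0.018 -1.   ]
 [-1.     0.003 -0.001]]
[ 0.55778722 -0.25988695  0.        ]
[ 0.56418285 -0.35968222  0.        ]
shift mm [  0.8 106.1 489.1] turn deg -4.7 cur az -1.0 tilt [-0. -0. -1.] q6end~ -0.5
```

View pics/o2S.png

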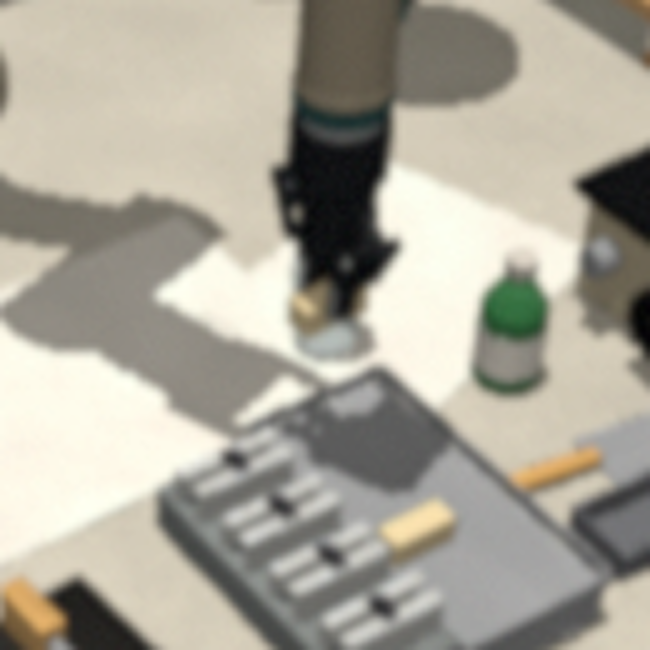

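The block is held; its end shows at (308,308). Move over the drawer.

Call:
{"method": "step_arm", "body": {
  "targets": [
    [[0,106,489],-4.7],
    [[0,106,489],-4.7],
    [[0,106,489],-4.7],
    [[0,106,489],-4.7],
    [[0,106,489],-4.7],
    [[0,106,489],-4.7],
    [[0,106,489],-4.7],
    [[0,106,489],-4.7],
    [[0,106,489],-4.7],
    [[0,106,489],-4.7],
    [[0,106,489],-4.7],
    [[0,106,489],-4.7],
    [[0,106,489],-4.7],
    [[0,106,489],-4.7],
    [[0,106,489],-4.7]
  ]
}}

```text
clock: 38.5
position: [0.5579, -0.2581, 0.158]
ee_rot: [0.516, 0.483, 0.516, -0.483]
contact_force: [-0.7, -0.4, -0.2]
width: 0.0249
```

Run:
```python
from h import *
s=show(); go([.5578,-.260,-.008],.064)
S=manip.get_image("scene")
q={"image":np.clip(S["image"].astype(float)*1.6,0,255).astype(np.uint8)}; 
for a,b in((.105,.05),(.135,.05),(.045,.1),(.045,-.1)):
    X=w(np.array([.4562,-.3165,.0640]),[a,b,.014]); u=proj(S,X)[0]; cv2.circle(q["image"],(int(round(u[0])),int(round(u[1]))),0,(255,0,0),-1)
save(q,"p1S.png",(140,130,270,290),4.5)
```

```text
t 38.5 pos [ 0.5579 -0.2581  0.158 ] F [-0.7 -0.4 -0.2] w 0.0249 
q [-0.547  0.358  1.479  0.     1.306 -0.612]
tool axes (cols)
 [[-0.     0.998  0.066]
 [ 0.     0.066 -0.998]
 [-1.    -0.    -0.001]]
shift mm [166.   -0.2   2. ] turn deg 0.09 cur az 3.8 tilt [-0.  0. -1.] q6end~ -0.5
```

View pics/p1S.png

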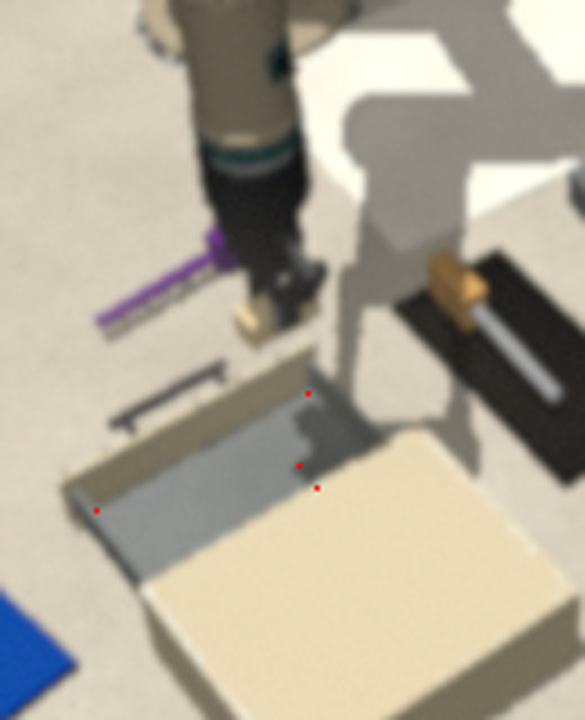

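Call:
{"method": "step_arm", "body": {
  "targets": [
    [[40,0,2],0],
    [[80,0,2],0],
    [[115,0,2],0],
    [[140,0,2],0],
    [[155,0,2],0],
    [[161,0,2],0],
    [[164,0,2],0],
    [[164,0,2],0]
  ]
}}

```text
clock: 39.35
position: [0.5588, -0.2617, -0.0054]
ee_rot: [0.516, 0.484, 0.515, -0.484]
contact_force: [1.0, -0.6, -0.4]
width: 0.0251
```

Call:
{"method": "step_arm", "body": {
  "targets": [
    [[1,0,0],0],
    [[2,0,0],0],
    [[3,0,0],0],
    [[3,0,0],0]
  ]
}}

```text
clock: 39.75
position: [0.5583, -0.2618, -0.0088]
ee_rot: [0.516, 0.484, 0.516, -0.484]
contact_force: [0.1, -0.7, -0.7]
width: 0.025
```

Call:
{"method": "step_arm", "body": {
  "targets": [
    [[1,0,0],0],
    [[1,0,0],0],
    [[1,0,0],0],
    [[1,0,0],0],
    [[-20,0,0],0],
    [[-60,0,0],0],
    [[-110,0,0],0],
    [[-150,0,0],0],
    [[-165,0,0],0],
    [[-165,0,0],0]
  ],
  "grip": 0.5
}}

```text
clock: 40.75
position: [0.5601, -0.2628, 0.1595]
ee_rot: [0.518, 0.484, 0.513, -0.483]
contact_force: [-0.5, -0.0, -0.3]
width: 0.0429
```

Run:
```python
from h import *
s=show(); go([.5885,.229,.157],ST[2])
S=manip.get_image("scene")
q={"image":np.clip(S["image"].astype(float)*1.6,0,255).astype(np.uint8)}
save(q,"p2S.png",(140,130,270,290),4.5)
```

```text
t 40.75 pos [ 0.5601 -0.2628  0.1595] F [-0.5 -0.  -0.3] w 0.0429 
q [-0.551  0.358  1.474  0.     1.302 -0.615]
tool axes (cols)
 [[ 0.006  0.998  0.064]
 [-0.004  0.064 -0.998]
 [-1.     0.006  0.004]]
shift mm [   0.9   59.8 -488.9] turn deg 4.71 cur az 3.7 tilt [ 0.006 -0.004 -1.   ] q6end~ 0.39
```

View pics/p2S.png

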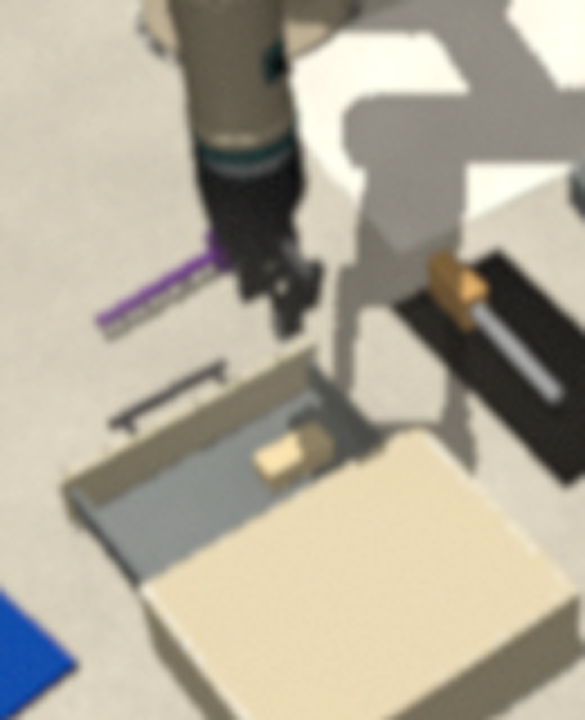

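Block 0 lies flat in the drawer at (292,455). Next block, going to (0.589, 0.229).

Call:
{"method": "step_arm", "body": {
  "targets": [
    [[0,60,-489],4.7],
    [[0,60,-489],4.7],
    [[0,60,-489],4.7],
    [[0,60,-489],4.7],
    [[0,60,-489],4.7],
    [[0,60,-489],4.7],
    [[0,60,-489],4.7],
    [[0,60,-489],4.7],
    [[0,60,-489],4.7],
    [[0,60,-489],4.7],
    [[0,60,-489],4.7],
    [[0,60,-489],4.7],
    [[0,60,-489],4.7],
    [[0,60,-489],4.7],
    [[0,60,-489],4.7]
  ],
  "grip": 0.4
}}

```text
clock: 42.3
position: [0.587, 0.2287, 0.1559]
ee_rot: [-0.495, -0.505, -0.495, 0.505]
contact_force: [-0.1, 0.0, 0.8]
width: 0.0514
```

Call:
{"method": "step_arm", "body": {
  "targets": [
    [[35,0,0],0],
    [[70,0,0],0],
    [[90,0,0],0],
    [[97,0,0],0],
    [[97,0,0],0]
  ]
}}

```text
clock: 42.8
position: [0.5865, 0.2293, 0.0583]
ee_rot: [-0.495, -0.504, -0.495, 0.505]
contact_force: [0.8, -0.1, 0.3]
width: 0.051
```

Run:
```python
from h import *
s=show(); go([.5885,.229,.018],ST[2])
S=manip.get_image("scene")
q={"image":np.clip(S["image"].astype(float)*1.6,0,255).astype(np.uint8)}; save(q,"q1S.png",(265,110,365,200),7)
```

```text
t 42.8 pos [0.5865 0.2293 0.0583] F [ 0.8 -0.1  0.3] w 0.051 
q [0.262 0.457 1.581 0.    1.105 0.281]
tool axes (cols)
 [[-0.002  1.    -0.019]
 [-0.    -0.019 -1.   ]
 [-1.    -0.002  0.   ]]
shift mm [40.3  2.1  0.3] turn deg -0.05 cur az -1.1 tilt [-0.002 -0.    -1.   ] q6end~ 0.39
```

View pics/q1S.png

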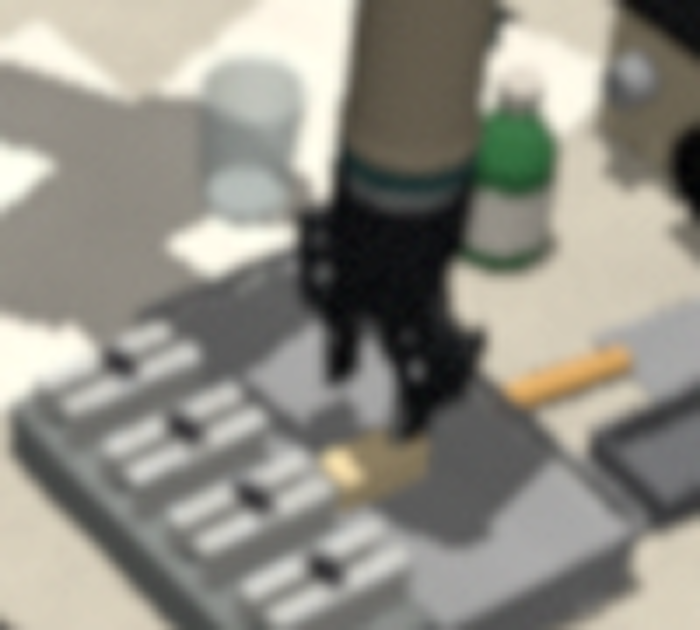

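Similar alignment, with the block at (375,465) between the fingers. Descend, grip and lift.

Call:
{"method": "step_arm", "body": {
  "targets": [
    [[15,2,0],0],
    [[28,2,0],0],
    [[36,2,0],0],
    [[40,2,0],0],
    [[40,2,0],0]
  ]
}}

```text
clock: 43.35
position: [0.5882, 0.23, 0.018]
ee_rot: [-0.495, -0.504, -0.496, 0.505]
contact_force: [-0.8, 0.2, 0.2]
width: 0.0513
```

Call:
{"method": "step_arm", "body": {
  "targets": [
    [[0,0,0],0],
    [[0,0,0],0],
    [[0,0,0],0],
    [[0,0,0],0],
    [[0,0,0],0]
  ],
  "grip": 1
}}

```text
clock: 43.85
position: [0.5894, 0.2303, 0.0197]
ee_rot: [0.496, 0.505, 0.495, -0.504]
contact_force: [-0.4, 0.1, 3.6]
width: 0.025
```

Call:
{"method": "step_arm", "body": {
  "targets": [
    [[-5,0,0],0],
    [[-20,0,0],0],
    [[-50,0,0],0],
    [[-90,0,0],0],
    [[-130,0,0],0],
    [[-140,0,0],0],
    [[-140,0,0],0]
  ]
}}

```text
clock: 44.55
position: [0.5899, 0.2304, 0.1611]
ee_rot: [0.496, 0.506, 0.495, -0.503]
contact_force: [-0.5, -0.2, -1.0]
width: 0.0252
```

Run:
```python
from h import *
s=show()
S=manip.get_image("scene")
q={"image":np.clip(S["image"].astype(float)*1.6,0,255).astype(np.uint8)}; save(q,"q2S.png",(235,70,365,200),5)
t=w(np.array([.4562,-.3165,.0640]),[.105,-.05,0]); go([t[0],t[1],.157],.064)
```

```text
t 44.55 pos [0.5899 0.2304 0.1611] F [-0.5 -0.2 -1. ] w 0.0252 
q [0.262 0.381 1.435 0.    1.322 0.281]
tool axes (cols)
 [[ 0.004  1.    -0.018]
 [ 0.001 -0.018 -1.   ]
 [-1.     0.004 -0.001]]
shift mm [  1.9 -13.6 590. ] turn deg -4.71 cur az -1.0 tilt [-0.  0. -1.] q6end~ -0.63
```

View pics/q2S.png

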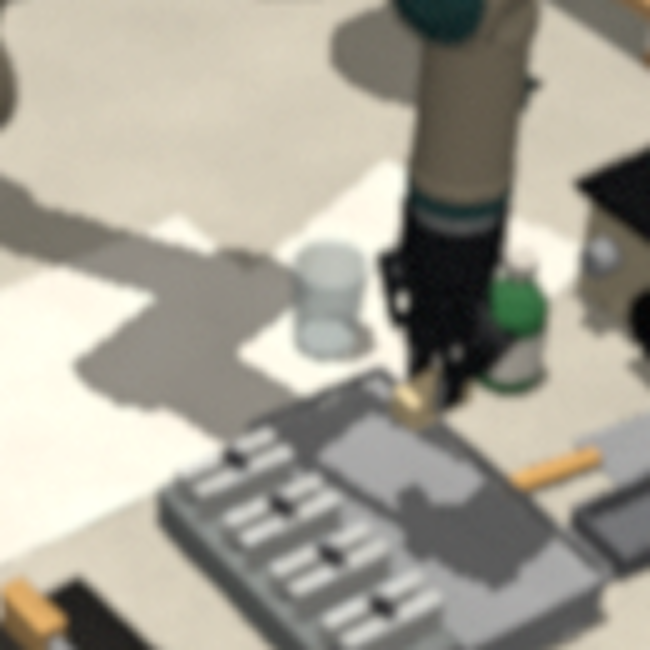

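Call:
{"method": "step_arm", "body": {
  "targets": [
    [[0,-14,590],-4.7],
    [[0,-14,590],-4.7],
    [[0,-14,590],-4.7],
    [[0,-14,590],-4.7],
    [[0,-14,590],-4.7],
    [[0,-14,590],-4.7],
    [[0,-14,590],-4.7],
    [[0,-14,590],-4.7],
    [[0,-14,590],-4.7],
    [[0,-14,590],-4.7],
    [[0,-14,590],-4.7],
    [[0,-14,590],-4.7],
    [[0,-14,590],-4.7],
    [[0,-14,590],-4.7],
    [[0,-14,590],-4.7],
    [[0,-14,590],-4.7]
  ]
}}

```text
clock: 46.2
position: [0.5641, -0.3576, 0.1583]
ee_rot: [0.515, 0.483, 0.517, -0.483]
contact_force: [0.2, 0.0, 0.2]
width: 0.0249
```

Run:
```python
from h import *
s=show(); go([.564,-.3597,-.008],.064)
S=manip.get_image("scene")
q={"image":np.clip(S["image"].astype(float)*1.6,0,255).astype(np.uint8)}
save(q,"q3S.png",(130,130,270,290),4.5)
```

```text
t 46.2 pos [ 0.5641 -0.3576  0.1583] F [0.2 0.  0.2] w 0.0249 
q [-6.690e-01  4.370e-01  1.349e+00  1.000e-03  1.357e+00 -7.350e-01]
tool axes (cols)
 [[-0.001  0.998  0.065]
 [ 0.002  0.065 -0.998]
 [-1.    -0.001 -0.002]]
shift mm [166.3  -0.    2.3] turn deg 0.09 cur az 3.8 tilt [-0.001  0.002 -1.   ] q6end~ -0.63
```

View pics/q3S.png

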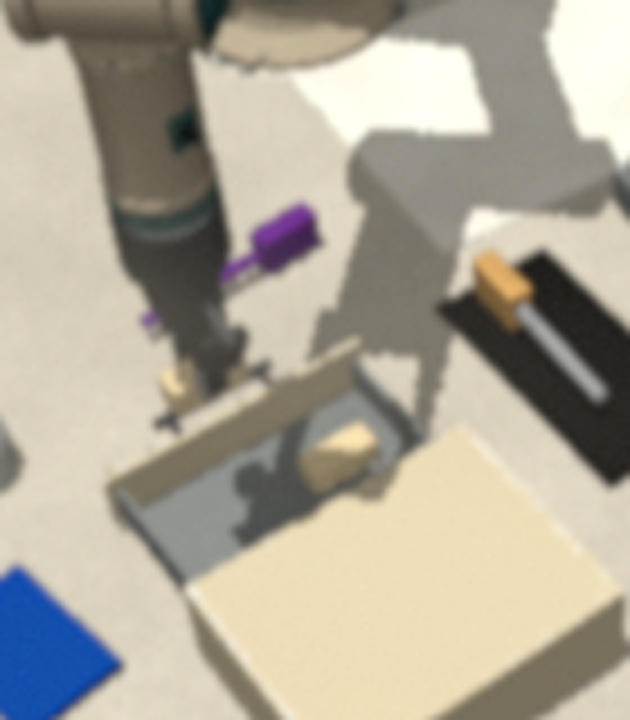

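Call:
{"method": "step_arm", "body": {
  "targets": [
    [[40,0,2],0],
    [[80,0,2],0],
    [[115,0,2],0],
    [[140,0,2],0],
    [[155,0,2],0],
    [[162,0,2],0],
    [[166,0,2],0],
    [[167,0,2],0],
    [[167,0,2],0]
  ]
}}

```text
clock: 47.15
position: [0.565, -0.3618, -0.007]
ee_rot: [0.516, 0.484, 0.515, -0.484]
contact_force: [0.2, -0.4, 0.3]
width: 0.0248
```

Call:
{"method": "step_arm", "body": {
  "targets": [
    [[0,0,0],0],
    [[0,0,0],0],
    [[0,0,0],0],
    [[0,0,0],0],
    [[-20,0,0],0],
    [[-60,0,0],0],
    [[-110,0,0],0],
    [[-150,0,0],0],
    [[-165,0,0],0],
    [[-165,0,0],0]
  ],
  "grip": 0.5
}}

```text
clock: 48.15
position: [0.566, -0.3629, 0.1608]
ee_rot: [0.518, 0.484, 0.513, -0.484]
contact_force: [-0.6, 0.8, -0.2]
width: 0.0431
```

Run:
```python
from h import *
s=show(); 
S=manip.get_image("scene"); T=manip.get_image("top")
for p,n,c in((S,"r1S.png",(130,130,270,290)),(T,"r1T.png",(250,110,410,250))):
    q={"image":np.clip(p["image"].astype(float)*1.6,0,255).astype(np.uint8)}; save(q,n,c,4.5)
H=np.array([.4562,-.3165,.0640]); t=w(H,[-.07,0,0]); print(t); go([t[0],t[1],.158],.064)
```

```text
t 48.15 pos [ 0.566  -0.3629  0.1608] F [-0.6  0.8 -0.2] w 0.0431 
q [-0.674  0.437  1.344  0.     1.354 -0.737]
tool axes (cols)
 [[ 0.006  0.998  0.064]
 [-0.004  0.064 -0.998]
 [-1.     0.005  0.005]]
[ 0.38634331 -0.32097694  0.        ]
shift mm [  -1.5 -174.6  -51.5] turn deg -0.01 cur az 3.7 tilt [-0.001  0.001 -1.   ] q6end~ -0.76
```

View pics/r1S.png

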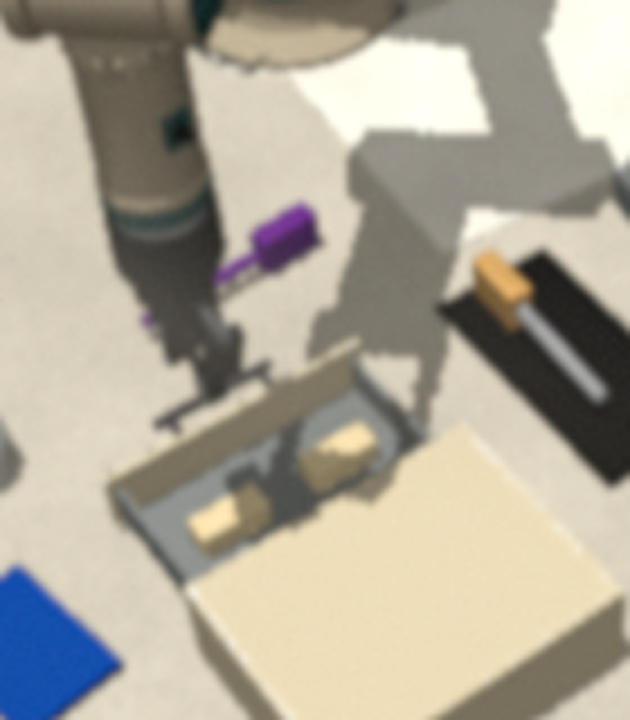

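View pics/r1T.png

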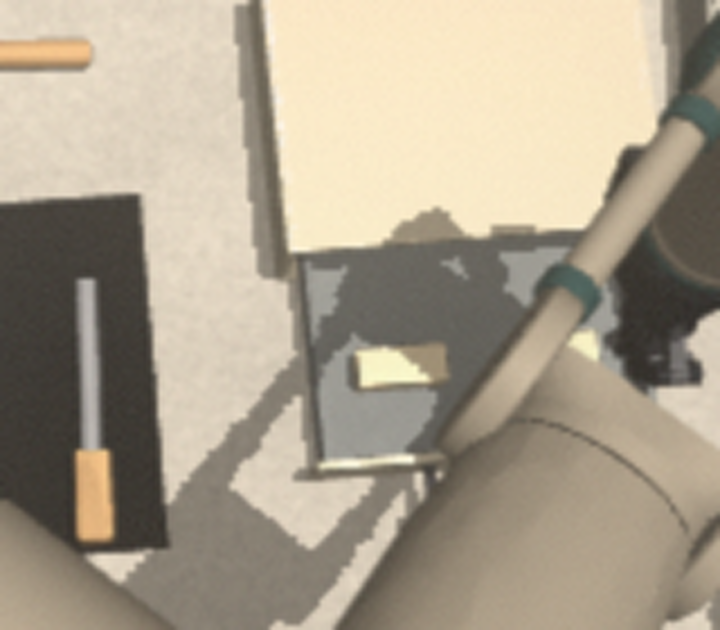

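Both blocks lie flat and apart in the drawer: scene (340,455) and (228,515). The rod has shifted about 3 cm on the mat compared with where I laid it, so I'll check it after shutting the drawer. Grip the bar again to push the drawer in.

Run:
```python
from h import *
go([.4562,-.3165,.158],.064)
```

```text
shift mm [  -1.6 -104.6  -51.5] turn deg -0.01 cur az 3.7 tilt [-0.001  0.001 -1.   ] q6end~ -0.67
```

Call:
{"method": "step_arm", "body": {
  "targets": [
    [[0,-40,-20],0],
    [[0,-80,-40],0],
    [[0,-105,-51],0],
    [[0,-105,-51],0],
    [[0,-105,-51],0],
    [[40,-105,-51],0],
    [[80,-105,-51],0],
    [[95,-105,-51],0],
    [[95,-105,-51],0],
    [[95,-105,-51],0]
  ],
  "grip": 0.65
}}

```text
clock: 49.25
position: [0.4573, -0.3179, 0.0615]
ee_rot: [0.516, 0.484, 0.516, -0.484]
contact_force: [-0.5, -0.3, 1.0]
width: 0.03
```

Run:
```python
from h import *
s=show(); go([.4562,-.3165,-.004],.064)
S=manip.get_image("scene")
q={"image":np.clip(S["image"].astype(float)*1.6,0,255).astype(np.uint8)}
P=s["position"]; u=proj(S,[P[0],P[1],.045])[0]; cv2.circle(q["image"],(int(round(u[0])),int(round(u[1]))),0,(255,0,0),-1)
save(q,"r2S.png",(130,170,230,270),7)
```

```text
t 49.25 pos [ 0.4573 -0.3179  0.0615] F [-0.5 -0.3  1. ] w 0.03 
q [-0.733  0.357  1.745  0.     1.04  -0.797]
tool axes (cols)
 [[-0.     0.998  0.064]
 [ 0.     0.064 -0.998]
 [-1.    -0.    -0.   ]]
shift mm [65.5 -1.  -1.4] turn deg 0.01 cur az 3.7 tilt [-0.  0. -1.] q6end~ -0.67
```

View pics/r2S.png

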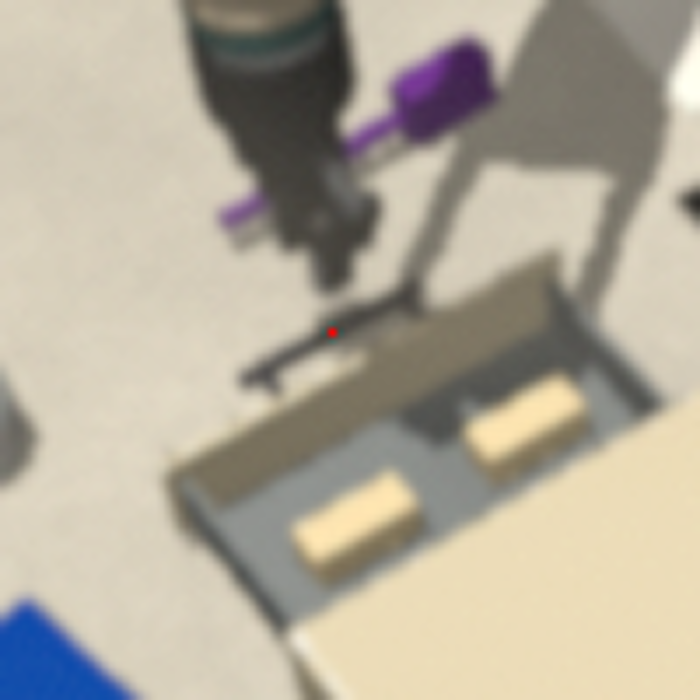

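The scene shows both blocks flat on the floor at (525,425) and (360,525). The gripper's plumb point (333,332) is on the bar. Descend, grip and push in.

Call:
{"method": "step_arm", "body": {
  "targets": [
    [[20,-1,0],0],
    [[40,-1,0],0],
    [[55,-1,0],0],
    [[65,-1,0],0],
    [[65,-1,0],0]
  ]
}}

```text
clock: 49.8
position: [0.4554, -0.3174, -0.0033]
ee_rot: [0.516, 0.484, 0.516, -0.484]
contact_force: [-0.2, 0.0, -0.2]
width: 0.0298
```

Call:
{"method": "step_arm", "body": {
  "targets": [
    [[0,0,0],0],
    [[0,0,0],0],
    [[0,0,0],0],
    [[0,0,0],0],
    [[0,0,0],0]
  ],
  "grip": 1
}}

```text
clock: 50.3
position: [0.4563, -0.3182, -0.0019]
ee_rot: [0.517, 0.484, 0.515, -0.484]
contact_force: [1.4, 0.5, 5.6]
width: 0.0094
```

Call:
{"method": "step_arm", "body": {
  "targets": [
    [[0,6,0],0],
    [[0,16,0],0],
    [[0,28,0],0],
    [[0,40,0],0],
    [[0,52,0],0],
    [[0,64,0],0],
    [[0,76,0],0],
    [[0,88,0],0],
    [[0,100,0],0],
    [[0,110,0],0],
    [[0,118,0],0],
    [[0,124,0],0],
    [[0,124,0],0]
  ]
}}

```text
clock: 51.6
position: [0.5806, -0.3101, -0.0019]
ee_rot: [0.517, 0.484, 0.515, -0.483]
contact_force: [1.1, -0.5, 5.0]
width: 0.0096
```

Now slowly, until the stop is felt.

Call:
{"method": "step_arm", "body": {
  "targets": [
    [[0,2,0],0],
    [[0,4,0],0],
    [[0,6,0],0],
    [[0,8,0],0],
    [[0,8,0],0]
  ]
}}

```text
clock: 52.1
position: [0.5872, -0.3096, -0.0019]
ee_rot: [0.516, 0.484, 0.515, -0.484]
contact_force: [-0.4, -0.4, 5.9]
width: 0.009
```

Call:
{"method": "step_arm", "body": {
  "targets": [
    [[0,1,0],0],
    [[0,2,0],0],
    [[0,3,0],0],
    [[0,3,0],0]
  ]
}}

```text
clock: 52.5
position: [0.59, -0.3094, -0.0019]
ee_rot: [0.516, 0.483, 0.515, -0.484]
contact_force: [-1.9, -0.2, 6.6]
width: 0.0093
```

Call:
{"method": "step_arm", "body": {
  "targets": [
    [[0,1,0],0],
    [[0,2,0],0],
    [[0,3,0],0],
    [[0,3,0],0]
  ]
}}

```text
clock: 52.9
position: [0.5922, -0.3093, -0.0019]
ee_rot: [0.516, 0.483, 0.516, -0.484]
contact_force: [-2.0, -1.2, 6.9]
width: 0.0097
```

Call:
{"method": "step_arm", "body": {
  "targets": [
    [[0,1,0],0],
    [[0,2,0],0],
    [[0,3,0],0],
    [[0,3,0],0]
  ]
}}

```text
clock: 53.3
position: [0.592, -0.3092, -0.002]
ee_rot: [0.514, 0.482, 0.518, -0.485]
contact_force: [-9.2, -1.6, 10.3]
width: 0.0093
```

Call:
{"method": "step_arm", "body": {
  "targets": [
    [[0,1,0],0],
    [[0,2,0],0],
    [[0,2,0],0]
  ]
}}

```text
clock: 53.6
position: [0.5919, -0.3092, -0.002]
ee_rot: [0.513, 0.481, 0.519, -0.486]
contact_force: [-12.1, -2.1, 12.4]
width: 0.0092
```

Call:
{"method": "step_arm", "body": {
  "targets": [
    [[0,-4,0],0],
    [[0,-5,0],0],
    [[0,-5,0],0]
  ]
}}

```text
clock: 53.9
position: [0.5922, -0.3093, -0.0019]
ee_rot: [0.516, 0.483, 0.516, -0.484]
contact_force: [-1.7, -0.5, 6.5]
width: 0.0094
```

Call:
{"method": "step_arm", "body": {
  "targets": [
    [[0,0,0],0],
    [[0,0,0],0],
    [[0,0,0],0],
    [[0,0,0],0],
    [[-20,0,0],0],
    [[-60,0,0],0],
    [[-110,0,0],0],
    [[-150,0,0],0],
    [[-160,-40,0],0],
    [[-160,-90,0],0],
    [[-160,-140,0],0],
    [[-160,-190,0],0],
    [[-160,-200,0],0],
    [[-160,-200,0],0]
  ],
  "grip": 0.65
}}

```text
clock: 55.3
position: [0.3917, -0.3211, 0.1571]
ee_rot: [0.515, 0.484, 0.515, -0.484]
contact_force: [1.2, 0.0, -1.1]
width: 0.0298
```

Run:
```python
from h import *
s=show()
S=manip.get_image("scene"); T=manip.get_image("top")
for p,n,c in((S,"t1S.png",(130,130,310,320)),(T,"t1T.png",(210,80,410,240))):
    q={"image":np.clip(p["image"].astype(float)*1.6,0,255).astype(np.uint8)}; save(q,n,c,4)
```

```text
t 55.3 pos [ 0.3917 -0.3211  0.1571] F [ 1.2  0.  -1.1] w 0.0298 
q [-0.824  0.2    1.71   0.     1.232 -0.886]
tool axes (cols)
 [[-0.     0.998  0.061]
 [ 0.     0.061 -0.998]
 [-1.    -0.    -0.   ]]
```

View pics/t1S.png

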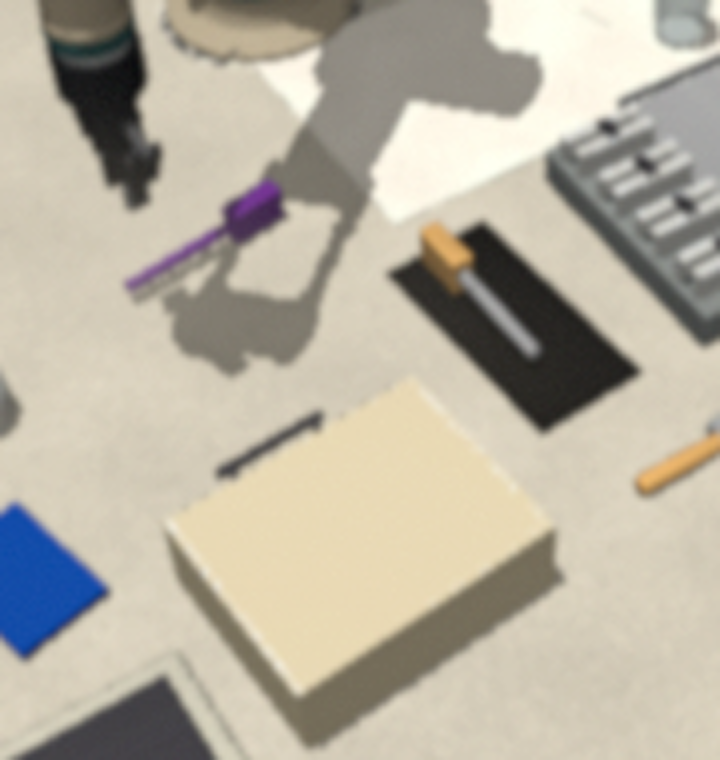

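View pics/t1T.png

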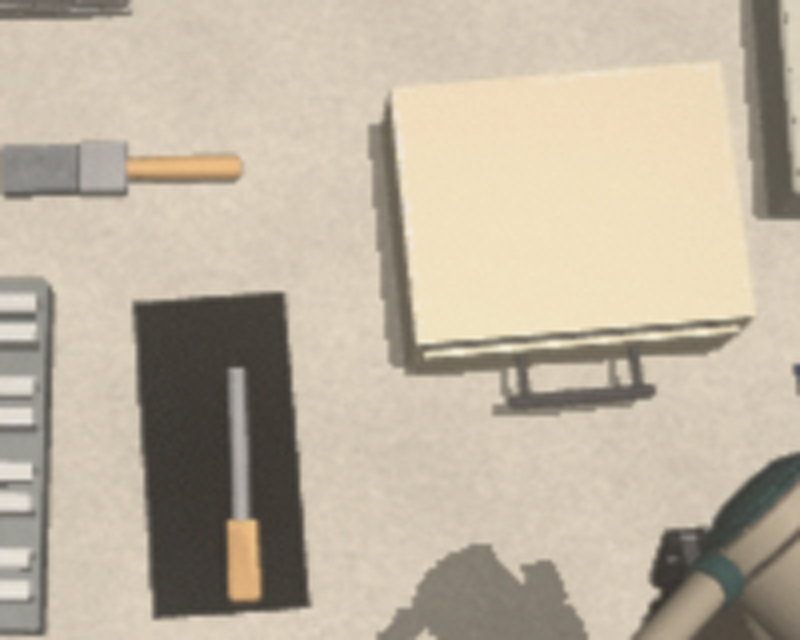

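Run:
```python
from h import *
S=manip.get_image("scene"); T=manip.get_image("top")
q={"image":np.clip(T["image"].astype(float)*2,0,255).astype(np.uint8)}; save(q,"u1T.png",(305,145,405,190),8)
q={"image":np.clip(np.load("shot0.npz")["T"].astype(float)*2,0,255).astype(np.uint8)}; save(q,"u0T.png",(305,145,405,190),8)
c=lambda u,v:(210+u/4,80+v/4)
m=np.array([.5597,-.0367,.0545])
# rod now
LR=[((-.03,.012,.044),c(227,520)),((-.03+.06,.012,.044),c(227,520))]
tip=unproj(T,c(237,368),.030)[0]; rear=unproj(T,c(246,601),.044)[0]
LR=[((-.03,.012,.044),c(230,601)),((-.03,-.012,.044),c(262,599)),((.03,.012,.044),c(227,520)),((.03,-.012,.044),c(259,519)),((.15,0,.030),c(237,367))]
LM=[((-.125,-.06,.002),c(309,606)),((.125,-.06,.002),c(284,292)),((.125,.06,.002),c(134,302)),((-.125,.06,.002),c(155,618))]
ro,r=fit([(T,LR)],[.47,-.06,0]); mm,r2=fit([(T,LM)],[.56,-.04,.05]); print("rod",ro,np.abs(r).max(),"mat",mm,np.abs(r2).max())
mid=w(ro,[.06,0,0]); d=mid[:2]-mm[:2]; cc,s=np.cos(mm[2]),np.sin(mm[2]); print("mid in mat",cc*d[0]+s*d[1],-s*d[0]+cc*d[1])
for X in(unproj(T,c(510,403),.045),unproj(T,c(655,390),.045)): print("bar end",X)
```

```text
rod [ 0.46858944 -0.05414439  0.0198802 ] 0.12191061003611026 mat [ 0.55771214 -0.03711688  0.05599443] 0.38069236434756704
mid in mat -0.029975087412425102 -0.014179442676538246
bar end [[ 0.58347326 -0.25566816  0.045     ]]
bar end [[ 0.59144274 -0.36449885  0.045     ]]
```

View pics/u1T.png

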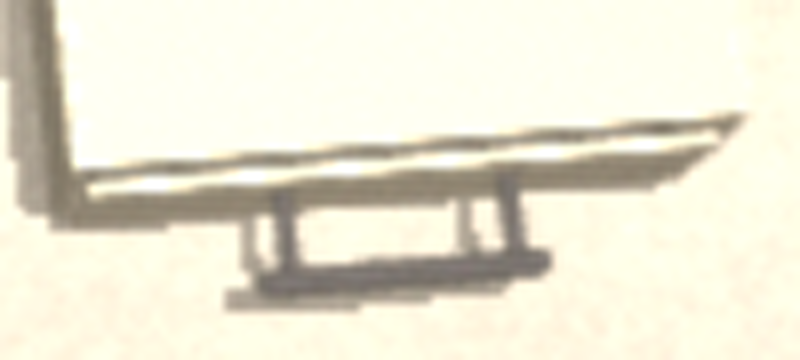

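View pics/u0T.png

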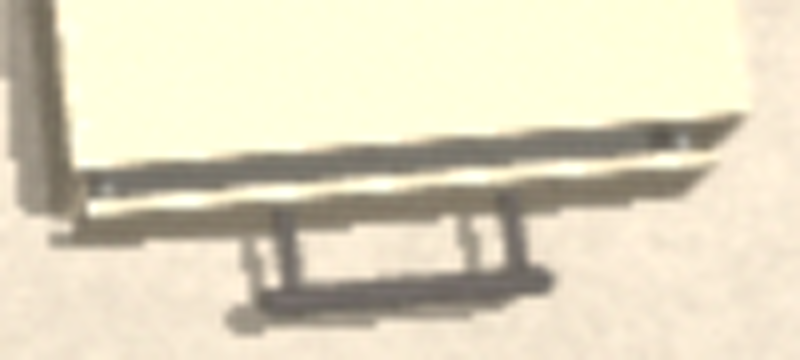

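Run:
```python
from h import *
T=manip.get_image("top"); S=manip.get_image("scene"); save(T,"v1T.png",scale=1.4); save(S,"v1S.png",scale=1.4)
```

```text
(no output)
```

View pics/v1T.png

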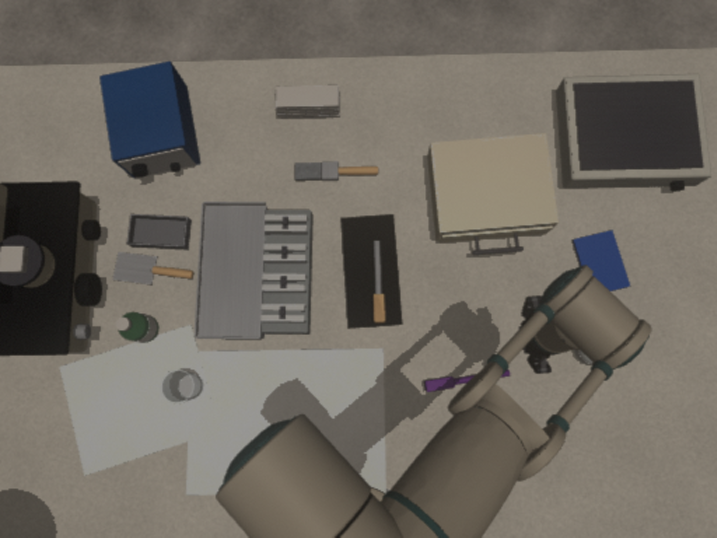

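View pics/v1S.png

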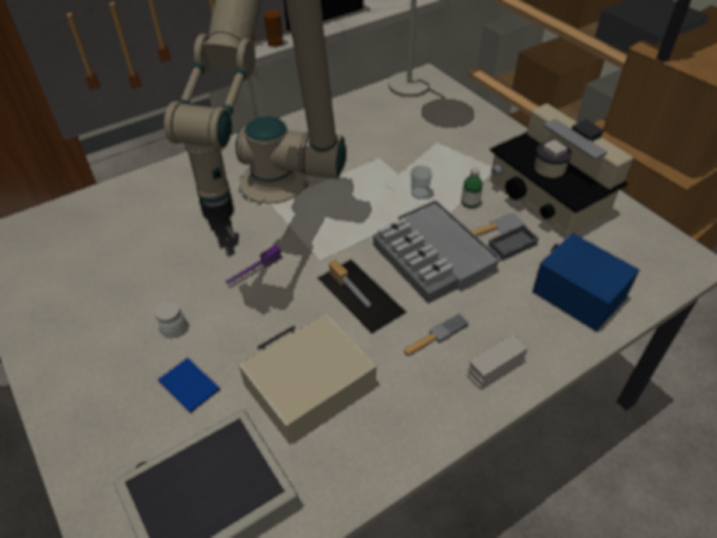

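The bench is in order. The tray is empty (235,270) and the drawer is shut (495,240). The rod is on the mat (378,280), the bystanders stand where they were, and the arm is clear of everything. Handing in.

Run:
```python
from h import *
print(manip.sign_off()); show()
```

```text
the job is handed in; nothing more can be done
None
the job is handed in; nothing more can be done
```

I handed the job in at about 55 s of the 210 s; the sign-off gave no verdict. Only tubes 0 and 2 held blocks. I pushed both out with the rod, laid the rod back on the mat, and put both blocks in the drawer. I then pushed the drawer in until it stopped.

**Last checks**
- **Drawer:** it stopped solidly with about 12 N of push. The thin dark line left at its front in the top picture is what the camera angle alone would show, so the opening is about 0, give or take 2 mm.
- **Blocks:** the last view before closing showed both flat on the floor and well apart. They are out of sight now, so I could not check them after shutting.
- **Rod:** its middle is about 30 mm and 14 mm off the mat's centre, lying flat and well inside the mat. Between the picture taken just after I laid it down and a later one it had shifted about 3 cm. I took this for the announced knock and left it there.
- **Bystanders:** they look unmoved in the last pictures; I did not measure them. The gripper hid the jar in the top view, so I saw it only in the scene view.

**What disagreed or failed on the way**
- **Tool point:** it read about 35 mm beyond the real fingertips. My first rod grasp therefore closed on top of the handle with about 30 N and missed. A touch on the table pressed about 70 N for a moment, under the 120 N wrist limit but above the 40 N limit if the fingertips count as the gripper's body. I corrected all later heights for it.
- **Cameras:** the two cameras differed by up to about 9 mm in x, so I checked each alignment in a picture before closing or pushing.

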